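# Change over the carving bed: carved feet to the tray, blanks from the clip rail

## Robot

A 6-joint arm with a two-finger parallel gripper is mounted at the origin on a cart in front of the work surface, level with it; the furniture and walls round the work are solid. World frame = base frame: x ahead of the robot, y to its left, z up, the work surface at z = 0. Lengths are in m, angles in degrees, forces in N, time in s.
With the tool pointing down it reaches from about 0.25 to 0.8 m from the base axis. Payload 3.9 kg.
Tool frame: the origin (TCP) lies on the centre line of the jaws, within the pads' length; the fingertips stand 17 mm ahead of it and the grasp point (between the pads) lies 2 mm behind it; z points along the fingers, y is the direction in which the jaws open and shut (so a half turn about z gives the same grasp; the last joint's range is limited). The gripper opens to 85 mm and grips with 20 to 120 N. Pads are 22 mm wide; open, the fingers measure 114 mm over their backs; the gripper's body (76 mm by 85 mm) begins 54 mm behind the grasp point. The pads swing forward as they close: fully open they stand 13 mm farther back than shut.
Start: joints at [-75.917, 14.897, -7.913, 67.191, 0, 90], TCP at [0.128, -0.509, 0.248] pointing down, gripper open.
Joint ranges: [-159.42, 159.42], [-47.68, 98.78], [-73.54, 78.23], [-108.79, 121.32], [-90, 84.71], [-180, 180]. Speed limits (degrees/s): [147.25, 147.25, 180, 180, 180, 180].

## Interface

Orientations are given as a 3x3 rotation matrix whose columns are the frame's x, y, z axes.
In Python, from rig import robot gives the robot as it stands.
- The arm moves only by the tool move_arm, never from a script. Its argument "steps" is text: rows parted by semicolons, each of 7 numbers parted by spaces: the turn, a rotation vector about the tool's x, y, z normalised to -1 to 1, where 1 is 180 degrees, then the shift along the tool's x, y, z normalised to -1 to 1, where 1 is 0.08 m, then the closure, from -1 (fully open) to 1 (shut). A call has 1 to 8 rows; each row is the pose to reach, as a shift and turn from the pose commanded when the call began, along the tool's axes at that moment, turning the shorter way round; what a row does not reach only later rows make up. A row lasts 1/8 s, in which the tool goes at most 62.5 mm and 10.7 degrees, less where a joint would pass 70% of its speed; a pose out of reach is approached as far as the arm can. A call with a number of a shift or a turn outside -1 to 1 is refused whole. A call with a gripper value outside its range is refused whole. The fingers move at their own pace and stop on an object; "squeeze" is the grip in N (left out, the last holds). Time passes only in rows, so rows that repeat a pose let the fingers close. It gives the time, the measured TCP pose, the force and the opening at its end, in the units of the state.
- robot.get_state(): the state, without advancing time (a new reading comes with each control period).
- robot.grab_frame(name): name is "side" or "top"; returns a dict with "pixels" (384x512x3 uint8, red, green, blue), "z_map" (384x512 float32, m along the optical axis (not along the pixel's ray), 0 where there is no reading), "vfov" (degrees; the focal length in pixels is half the picture's height over the tangent of half this angle, whatever the lens; pixels are square), "cx", "cy" (the principal point, pixels), "distortion" ([k1, k2, p1, p2, k3] as OpenCV has them; the pictures are not rectified), "T" (4x4, takes a point from camera to world coordinates). Camera axes: x right, y up, looking along -z (the intrinsics and any distortion apply to the point x, -y, -z); pixel columns grow to the right and rows downward; lengths in m; the calibration is good to about 2 mm. A picture is of the moment at which its call begins.
- robot.finish_job(): hands the job in, once; it reports no verdict.
The state is a dict: "t": time; "q": joint angles; "joint_velocities": joint speeds; "effort": joint torques, N m; "eef_pos": TCP position; "tool_rot": TCP orientation; "contact_force": force on the tool from outside, world axes, zero at the start; "ft_torque": the same for the moment, N m; "width": opening from 0.0 (shut) to 1.0 (fully open).
Only numpy, scipy, OpenCV 4.12 (cv2) and the standard library are available. Lean on these libraries where they do the work, as an engineer would, in place of code of your own. Each camera call takes 0.05 s, during which the arm holds its last target.

## Task

Change over the carving bed: stand every carved (fluted) foot that is on it upright in the wooden tray, and pull each plain blank up out of its sprung catches on the rail and load it into a nest of the bed, one to a nest, pushed home so that the rim of its carrier touches all three dowels. Leave the mallet, the gouges and the oil bottle where they are.

Things in the scene. Friction and masses are not known exactly. Their poses are not given: they have to be found in the camera images.
- rail: fixed storage rail: aluminium channel on a wooden board (370 x 128 mm). Origin under its middle on the table; x along the rail, y across it. Three stations at x = -105, 0, 105 mm; carriers stand on the channel's top, 30 mm above the origin. Each station has a sprung steel catch on either side (+y, -y), up to 48 mm from the rail's axis, reaching 17 mm above the channel's top.
- station1 (a point): middle station of the rail, on the channel's top. Here as at the others the two catches lean over the tapered rim of the carrier. A straight pull upward on the foot (about 10 N besides its weight) spreads them; the carrier is free after 15 mm of lift. Gripping along the rail (fingers at +x and -x of the foot) stays clear of the catches.
- bed: fixed carving bed: plywood board, 360 mm along its x, 146 mm along its y (from -56 to +90 mm), top 18 mm above the origin, which is on the table. x runs along the row of three nests, y points to the nests' open side.
- nest0 (a point): nest 0 (x = -105, y = 0 mm in the bed's frame), on the bed's top: where the middle of a carrier's underside is when its rim touches the three dowels. These are polished steel, 10 mm thick, 14 mm high, centred 43 mm from this point, one straight towards the bed's -y and one 75 degrees to either side of it: a carrier is pushed home along the bed's -y.
- nest1 (a point): nest 1 (x = 0, y = 0 mm in the bed's frame), on the bed's top: where the middle of a carrier's underside is when its rim touches the three dowels. These are polished steel, 10 mm thick, 14 mm high, centred 43 mm from this point, one straight towards the bed's -y and one 75 degrees to either side of it: a carrier is pushed home along the bed's -y.
- nest2 (a point): nest 2 (x = 105, y = 0 mm in the bed's frame), on the bed's top: where the middle of a carrier's underside is when its rim touches the three dowels. These are polished steel, 10 mm thick, 14 mm high, centred 43 mm from this point, one straight towards the bed's -y and one 75 degrees to either side of it: a carrier is pushed home along the bed's -y.
- tray: fixed wooden tray, 312 mm (its x) by 112 mm (its y) outside, walls 6 mm thick and 24 mm high. The origin is under its middle, on the table; the inner floor is 6 mm above it and measures 300 x 100 mm: room for three feet in a row along x.
- blank0_mid (a point): a blank: plain smooth turned bun foot of light wood, clipped on the rail at the start; 52 mm high on a round plywood carrier, 76 mm across and straight-sided for its lowest 7 mm, then tapering to 66 mm at 16 mm height; the bun above is 50 mm across, to be grasped at 20 to 45 mm height. 0.24 to 0.39 kg. Point: on its axis, 26 mm above the underside. None if absent.
- blank1_mid (a point): a blank: plain smooth turned bun foot of light wood, clipped on the rail at the start; 52 mm high on a round plywood carrier, 76 mm across and straight-sided for its lowest 7 mm, then tapering to 66 mm at 16 mm height; the bun above is 50 mm across, to be grasped at 20 to 45 mm height. 0.24 to 0.39 kg. Point: on its axis, 26 mm above the underside. None if absent.
- blank2_mid (a point): a blank: plain smooth turned bun foot of light wood, clipped on the rail at the start; 52 mm high on a round plywood carrier, 76 mm across and straight-sided for its lowest 7 mm, then tapering to 66 mm at 16 mm height; the bun above is 50 mm across, to be grasped at 20 to 45 mm height. 0.24 to 0.39 kg. Point: on its axis, 26 mm above the underside. None if absent.
- carved0_mid (a point): a carved foot: fluted all round (ten upright reeds, button on top), in a nest of the bed at the start; 52 mm high on a round plywood carrier, 76 mm across and straight-sided for its lowest 7 mm, then tapering to 66 mm at 16 mm height; the bun above is 50 mm across, to be grasped at 20 to 45 mm height. 0.24 to 0.39 kg. Point: on its axis, 26 mm above the underside. None if absent.
- carved1_mid (a point): a carved foot: fluted all round (ten upright reeds, button on top), in a nest of the bed at the start; 52 mm high on a round plywood carrier, 76 mm across and straight-sided for its lowest 7 mm, then tapering to 66 mm at 16 mm height; the bun above is 50 mm across, to be grasped at 20 to 45 mm height. 0.24 to 0.39 kg. Point: on its axis, 26 mm above the underside. None if absent.
- carved2_mid (a point): a carved foot: fluted all round (ten upright reeds, button on top), in a nest of the bed at the start; 52 mm high on a round plywood carrier, 76 mm across and straight-sided for its lowest 7 mm, then tapering to 66 mm at 16 mm height; the bun above is 50 mm across, to be grasped at 20 to 45 mm height. 0.24 to 0.39 kg. Point: on its axis, 26 mm above the underside. None if absent.
- mallet: turned wooden carving mallet lying right of the bed, 222 mm long, head 69 mm: leave alone; origin under its middle.
- gouge_4: nearest of the gouges on the tool roll right of the bed, grey-handled, 239 mm long: leave alone; origin under its middle.
- honing_oil: small dropper bottle, 102 mm high, left at the back: leave alone; origin under its middle.
Mind the look-alikes: they are no part of the job. Leave any orange look-alike of the part that bears carved2_mid alone. Leave any pink look-alike of the part that bears blank1_mid alone.

How it is judged:
By the outcome, as a careful person would: the job done as asked, in the order asked, and still so for the second after the job is handed in, with the robot touching nothing.
Of blank0, blank1, blank2 only 2 to 3 are there at a start; the rules pass over those that are not, and their reading is None.
Of carved0, carved1, carved2 only 2 to 3 are there at a start; the rules pass over those that are not, and their reading is None.
At some moment in a run one of blank0, blank1, blank2, carved0, carved1, carved2 may be knocked a few centimetres aside while the robot is not near it.
Once in a run the grip may slacken for a moment while it holds something.
It also fails if it takes over 210 s, if anything falls off the work surface, if the arm or the gripper's body presses on something with over 40 N, if the wrist force passes 120 N, or if a joint passes its speed limit or range.

## Working session

There is one attempt and no reset: what is moved stays moved. The work goes in short steps, Python scripts to look and compute and a tool call to move; the robot and the scene stay as the last step left them, time stands still between calls to the robot, and variables do not carry over. Pictures are saved under pics/ and viewed, and the job is handed in when it is done.

Besides the shell and the picture viewer there is one more tool, called after "Emit:" by a JSON object that holds its "name" and its "arguments". move_arm: Moves the arm, as the interface text tells. Its arguments: {"type":"object","properties":{"steps":{"type":"string"},"squeeze":{"type":"number"}},"required":["steps"]}

```bash
ls; mkdir -p pics; python3 - <<'E'
from rig import robot
import cv2
s=robot.get_state();print({k:s[k] for k in('t','eef_pos','tool_rot','width','contact_force')})
for n in("top","side"):
    f=robot.grab_frame(n)
    cv2.imwrite(f"pics/{n}0.png",cv2.resize(f["pixels"][:,:,::-1],(800,600),interpolation=cv2.INTER_CUBIC))
    print(n,f["vfov"],f["cx"],f["cy"],f["distortion"],f["T"])
E
```

```text
pics
{'t': 0.0, 'eef_pos': array([ 0.12757374, -0.50859533,  0.24745451]), 'tool_rot': array([[ 9.69951513e-01,  2.43297755e-01, -5.13927742e-04],
       [ 2.43298295e-01, -9.69949637e-01,  1.90814004e-03],
       [-3.42378401e-05, -1.97584106e-03, -9.99998047e-01]]), 'width': 1.0013456128066085, 'contact_force': array([0.28882857, 0.32825565, 0.11634466])}
top 51.40034014720201 251.15900913278713 189.26885668627804 [-0.03829769  0.          0.          0.          0.        ] [[ 0.01432528  0.99826575 -0.05709893  0.42145614]
 [-0.99977697  0.0151864   0.014676   -0.04428988]
 [ 0.01551768  0.05687595  0.99826065  1.64646909]
 [ 0.          0.          0.          1.        ]]
side 49.182532820544694 257.5577175319454 190.17399209238275 [0.05214625 0.         0.         0.         0.        ] [[-0.99985466 -0.01149799 -0.01258797  0.47486795]
 [-0.00372863 -0.57299977  0.81954705  1.30784269]
 [-0.01663604  0.81947487  0.57287362  1.04458096]
 [ 0.          0.          0.          1.        ]]
```

View pics/top0.png

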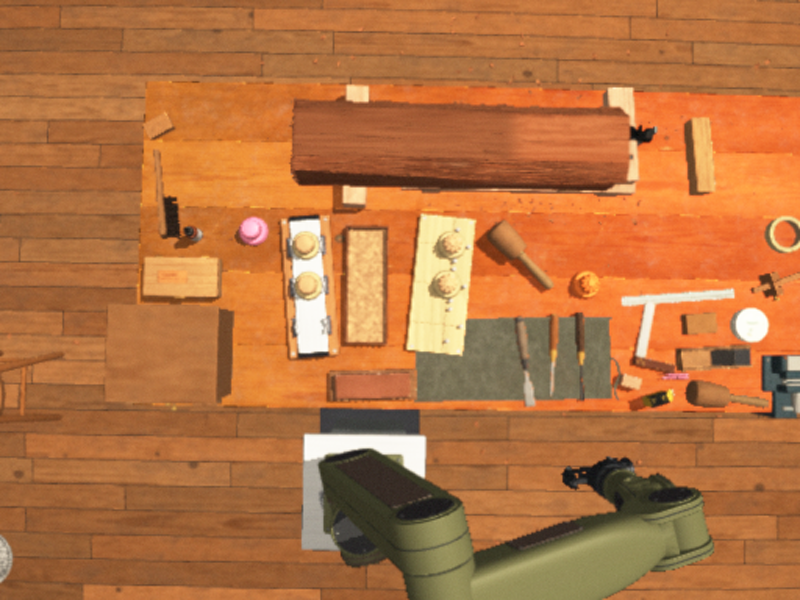

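View pics/side0.png

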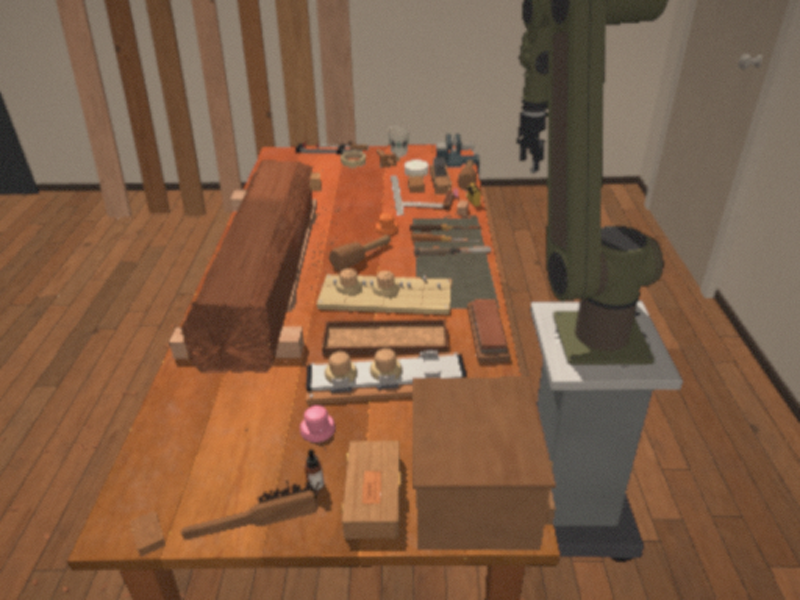

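The top view shows two plain feet on the rail (306,245; 308,285) and two on the bed (450,245; 446,284). The pink (253,231) and orange (586,284) look-alikes are off to the side. Next come enlarged crops and measurements.

```bash
cat > h.py <<'E'
import numpy as np, cv2
from rig import robot
def K(f):
    F=192/np.tan(np.radians(f["vfov"]/2)); return np.array([[F,0,f["cx"]],[0,F,f["cy"]],[0,0,1.]])
def rays(f,px):
    p=cv2.undistortPoints(np.array(px,float).reshape(-1,1,2),K(f),np.array(f["distortion"])).reshape(-1,2)
    d=np.c_[p[:,0],-p[:,1],-np.ones(len(p))]
    T=f["T"]; return T[:3,3],d@T[:3,:3].T
def onplane(f,px,z):
    o,d=rays(f,px); return o+d*((z-o[2])/d[:,2])[:,None]
def cloud(f):
    v,u=np.mgrid[0:384,0:512]; o,d=rays(f,np.c_[u.ravel(),v.ravel()])
    return (o+d*f["z_map"].reshape(-1,1)).reshape(384,512,3)
def proj(f,P):
    T=f["T"]; c=(np.atleast_2d(P)-T[:3,3])@T[:3,:3]; c=c*[1,-1,-1]
    return cv2.projectPoints(c,np.zeros(3),np.zeros(3),K(f),np.array(f["distortion"]))[0].reshape(-1,2)
def crop(f,box,name,s):
    u0,v0,u1,v1=box; im=f["pixels"][v0:v1,u0:u1,::-1]
    cv2.imwrite(name,cv2.resize(im,None,fx=s,fy=s,interpolation=cv2.INTER_CUBIC))
E
python3 - <<'E'
from h import *
f=robot.grab_frame("top"); g=robot.grab_frame("side")
crop(f,(150,125,390,260),"pics/c1.png",3.3)
crop(g,(180,160,320,270),"pics/c2.png",5)
P=cloud(f)
for n,(u,v) in dict(rail=(196,157),rail2=(197,183),bed1=(288,157),bed2=(286,182),tray=(233,180),bedtop=(275,200),table=(170,200),railtop=(197,170)).items():
    print(n,P[v,u].round(4), f["z_map"][v,u])
E
```

```text
rail [0.6353 0.1522 0.0802] 1.5728462
rail2 [0.5326 0.1462 0.078 ] 1.5693398
bed1 [ 0.6432 -0.2129  0.0657] 1.5931753
bed2 [ 0.5425 -0.2052  0.0715] 1.5815136
tray [0.5523 0.0069 0.0081] 1.6422839
bedtop [ 0.4723 -0.1667  0.0132] 1.6350939
table [ 0.4663  0.266  -0.0034] 1.6450119
railtop [0.5885 0.1526 0.0351] 1.6151737
```

View pics/c1.png

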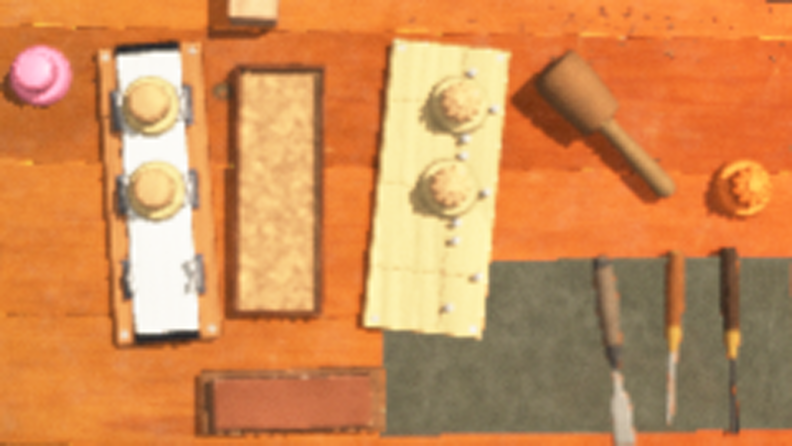

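View pics/c2.png

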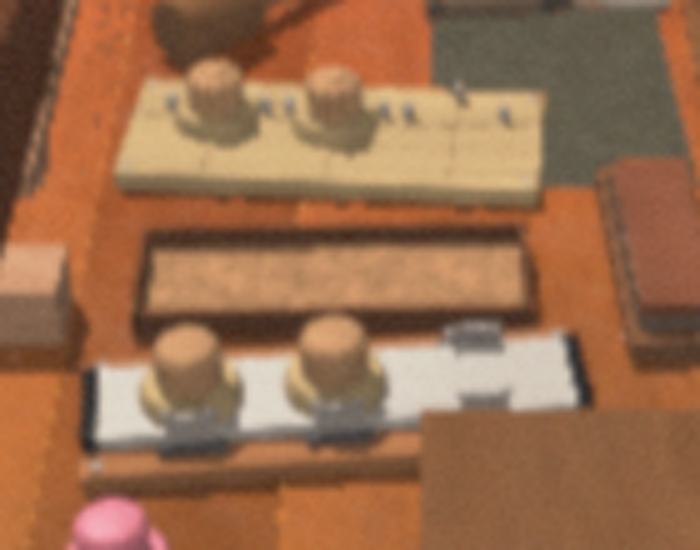

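```bash
python3 - <<'E'
from h import *
f=robot.grab_frame("top"); hsv=cv2.cvtColor(f["pixels"],cv2.COLOR_RGB2HSV)
for n,(x,y) in dict(bed=(400,250),bed2=(450,300),rail=(160,280),railwood=(115,250),railwood2=(195,150),tray=(275,200),traywall=(237,200),table=(350,200),table2=(60,250),carr=(150,125),bun=(150,98)).items():
    u=150+int(x/3.3);v=125+int(y/3.3); print(n,(u,v),hsv[v,u],f["pixels"][v,u])
hm=hsv
m=((hm[...,0]>=20)&(hm[...,0]<=32)&(hm[...,1]>60)&(hm[...,1]<150)&(hm[...,2]>170)).astype(np.uint8)*255
m2=((hm[...,1]<45)&(hm[...,2]>150)).astype(np.uint8)*255
v=((hm[...,2]<110)).astype(np.uint8)*255
cv2.imwrite("pics/m.png",cv2.resize(np.hstack([x[125:260,150:390] for x in (m,m2,v)]),None,fx=1.1,fy=1.1))
E
```

```text
bed (271, 200) [ 25  80 251] [251 238 172]
bed2 (286, 215) [ 24  88 248] [248 231 162]
rail (198, 209) [ 25   6 251] [251 250 245]
railwood (184, 200) [ 14 156 239] [239 163  93]
railwood2 (209, 170) [ 15 154 244] [244 172  97]
tray (233, 185) [ 18 121 247] [247 202 130]
traywall (221, 185) [ 11 172 138] [138  79  45]
table (256, 185) [ 12 200 235] [235 123  51]
table2 (168, 200) [ 13 199 229] [229 130  50]
carr (195, 162) [ 16 127 148] [148 113  74]
bun (195, 154) [ 21 102 252] [252 223 151]
```

View pics/m.png

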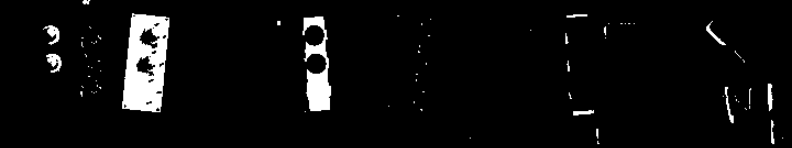

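```bash
cat > loc.py <<'E'
from h import *
def rect(f,m,z,roi,name):
    M=np.zeros_like(m); u0,v0,u1,v1=roi; M[v0:v1,u0:u1]=m[v0:v1,u0:u1]
    M=cv2.morphologyEx(M,cv2.MORPH_OPEN,np.ones((2,2),np.uint8))
    M=cv2.morphologyEx(M,cv2.MORPH_CLOSE,np.ones((9,9),np.uint8))
    cs,_=cv2.findContours(M,cv2.RETR_EXTERNAL,cv2.CHAIN_APPROX_NONE)
    c=max(cs,key=cv2.contourArea).reshape(-1,2)
    P=onplane(f,c,z)[:,:2]
    (cx,cy),(w,h),a=cv2.minAreaRect((P*1000).astype(np.float32))
    print(name,"centre",round(cx,1),round(cy,1),"size",round(w,1),round(h,1),"ang",round(a,2)); return cx,cy,w,h,a
if __name__=="__main__":
    f=robot.grab_frame("top"); hm=cv2.cvtColor(f["pixels"],cv2.COLOR_RGB2HSV).astype(int); H,S,V=hm[...,0],hm[...,1],hm[...,2]
    mk=lambda b:b.astype(np.uint8)*255
    rect(f,mk((H>=20)&(H<=32)&(S>50)&(S<150)&(V>150)),.018,(255,130,310,232),"bed")
    rect(f,mk((S<60)&(V>150)),.030,(178,130,216,232),"channel white")
    rect(f,mk((S<172)|(V<110)),.0,(178,132,214,232),"rail board")
    rect(f,mk((S<150)&(V>190)),.006,(216,135,252,228),"tray floor")
    rect(f,mk((V<190)|(S<150)),.024,(217,135,252,228),"tray outer")
E
python3 loc.py
```

```text
bed centre 542.7 -200.5 size 146.9 361.3 ang 85.01
channel white centre 535.0 144.4 size 346.5 89.0 ang 5.42
rail board centre 535.0 148.2 size 377.4 128.6 ang 4.98
tray floor centre 538.7 2.6 size 293.4 90.6 ang 0.87
tray outer centre 556.2 4.1 size 352.4 127.0 ang 1.13
```

```bash
cat > feet.py <<'E'
from h import *
def foot(P,x,y,zu,r=.06):
    # bun+carrier top points above underside zu
    d=np.hypot(P[...,0]-x,P[...,1]-y)
    out=[]
    for lo,hi in((.035,.06),):
        k=(d<r)&(P[...,2]>zu+lo)&(P[...,2]<zu+hi+.01)
        if k.sum()<8: return None
        (c,rr)=cv2.minEnclosingCircle((P[k][:,:2]*1000).astype(np.float32))
        out+=[k.sum(),np.round(c,1),round(rr,1),np.round(P[k].mean(0)*1000,1)]
    return out
if __name__=="__main__":
  f=robot.grab_frame("top");g=robot.grab_frame("side");A=cloud(f);B=cloud(g)
  for n,x,y,z in(("carv1",.541,-.217,.018),("carv2",.646,-.227,.018),("bl1",.535,.146,.03),("bl2",.64,.155,.03)):
    print(n,"top",foot(A,x,y,z),"side",foot(B,x,y,z))
E
python3 feet.py
```

```text
carv1 top [np.int64(110), array([ 547.3, -208.6]), 24.8, array([ 546.5, -208.3,   64.9])] side [np.int64(64), array([ 546.4, -203.3]), 24.2, array([ 546.2, -198.3,   62. ])]
carv2 top [np.int64(107), array([ 651.1, -221.1]), 24.4, array([ 649.6, -219.9,   64.5])] side [np.int64(67), array([ 650.8, -214.7]), 28.0, array([ 649.1, -208.3,   62.2])]
bl1 top [np.int64(122), array([537.2, 149.6]), 24.6, array([537.2, 148.6,  78.7])] side [np.int64(119), array([535.9, 156.3]), 24.4, array([535.4, 161.1,  76.3])]
bl2 top [np.int64(121), array([642. , 158.6]), 25.1, array([641.2, 158.4,  78.1])] side [np.int64(115), array([642.5, 161.7]), 27.1, array([639.5, 170. ,  76.3])]
```

```bash
python3 - <<'E'
from h import *
f=robot.grab_frame("top")
u0,v0,u1,v1=262,132,310,232
crop(f,(u0,v0,u1,v1),"pics/bed.png",6)
hm=cv2.cvtColor(f["pixels"],cv2.COLOR_RGB2HSV).astype(int)
m=(((hm[...,1]<50))).astype(np.uint8)
m[:,:u0]=0;m[:,u1:]=0;m[:v0]=0;m[v1:]=0
n,l,s,c=cv2.connectedComponentsWithStats(m)
for i in range(1,n):
    if s[i,4]>1: print(s[i,4],c[i].round(1),(onplane(f,[c[i]],.032)[0]*1000).round(1))
E
```

```text
2 [271.5 139. ] [ 720.9 -148.3   32. ]
2 [301.5 142. ] [ 710.8 -271.4   32. ]
3 [292.7 146.7] [ 690.8 -235.2   32. ]
4 [299.5 157.5] [ 646.7 -263.6   32. ]
4 [290.5 166.5] [ 609.2 -227.    32. ]
4 [290.5 171.5] [ 588.7 -227.2   32. ]
3 [297.3 182.7] [ 543.6 -255.4   32. ]
2 [288.5 192. ] [ 505.  -219.8   32. ]
2 [288.  197.5] [ 482.6 -217.9   32. ]
3 [294.7 208.3] [ 439.1 -245.4   32. ]
3 [285.7 217.7] [ 400.9 -209.3   32. ]
2 [263.5 221. ] [ 386.2 -119.7   32. ]
5 [292.8 224.4] [ 374.1 -238.4   32. ]
```

View pics/bed.png

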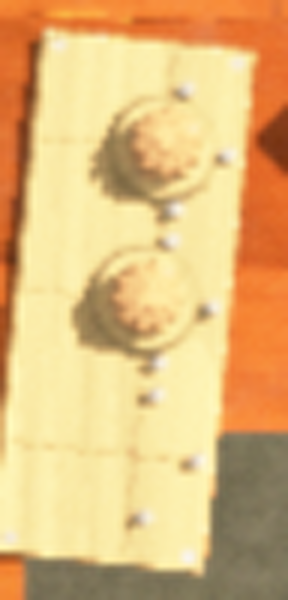

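Two carved feet stand in nests 1 and 2: tops at about (547,-208) and (651,-221) mm, fluted with ten reeds and natural wood. The orange one beside the mallet is the look-alike to leave. There are two blanks on the rail (537,149; 642,158). The pink one is their look-alike. The dowel fit puts nest0 at (443,-202.5), nest1 at (547,-212) and nest2 at (651,-220.5) mm. First I turn the tool and approach.

Emit:
{"name": "move_arm", "arguments": {"steps": "0 0 -0.06 0.3 -0.3 0 -1; 0 0 -0.12 0.6 -0.6 0 -1; 0 0 -0.18 1 -1 0 -1; 0 0 -0.24 1 -1 0 -1; 0 0 -0.3 1 -1 0 -1; 0 0 -0.36 1 -1 0 -1; 0 0 -0.422 1 -1 0 -1; 0 0 -0.422 1 -1 0 -1", "squeeze": 70}}

```text
t: 1.45
eef_pos: [0.1859, -0.4122, 0.2484]
tool_rot: [[0.001, 1.0, 0.0], [1.0, -0.001, -0.0], [-0.0, 0.0, -1.0]]
contact_force: [0.6, 0.6, 0.8]
width: 1.002
```

Emit:
{"name": "move_arm", "arguments": {"steps": "0 0 0 0.5 0.5 0 -1; 0 0 0 1 1 0 -1"}}

```text
t: 1.7
eef_pos: [0.2664, -0.3317, 0.2484]
tool_rot: [[0.005, 1.0, 0.001], [1.0, -0.005, -0.0], [-0.0, 0.001, -1.0]]
contact_force: [0.9, -1.1, 0.6]
width: 1.001
```

Emit:
{"name": "move_arm", "arguments": {"steps": "0 0 0 0.5 0.5 0 -1; 0 0 0 1 1 0 -1"}}

```text
t: 1.95
eef_pos: [0.3469, -0.2509, 0.2486]
tool_rot: [[0.003, 1.0, 0.001], [1.0, -0.003, -0.001], [-0.001, 0.001, -1.0]]
contact_force: [0.1, -0.2, 0.1]
width: 0.999
```

Emit:
{"name": "move_arm", "arguments": {"steps": "0 0 0 0.3 0.6 0 -1; 0 0 0 0.5 1 0 -1"}}

```text
t: 2.2
eef_pos: [0.4277, -0.2106, 0.2485]
tool_rot: [[0.0, 1.0, 0.001], [1.0, -0.0, -0.0], [-0.0, 0.001, -1.0]]
contact_force: [-0.4, -0.5, -0.6]
width: 0.996
```

Emit:
{"name": "move_arm", "arguments": {"steps": "0 0 0 0 0.6 0 -1; 0 0 0 0 1 0 -1; 0 0 0 0 1 0 -1; 0 0 0 0 1 0 -1"}}

```text
t: 2.7
eef_pos: [0.5049, -0.2118, 0.248]
tool_rot: [[0.001, 1.0, -0.001], [1.0, -0.001, 0.0], [0.0, -0.001, -1.0]]
contact_force: [-0.8, 0.4, 0.1]
width: 0.999
```

Emit:
{"name": "move_arm", "arguments": {"steps": "0 0 0 0.03 0.525 0.5 -1; 0 0 0 0.03 0.525 1 -1"}}

```text
t: 2.95
eef_pos: [0.5497, -0.2101, 0.1682]
tool_rot: [[0.0, 1.0, 0.004], [1.0, -0.0, -0.001], [-0.001, 0.004, -1.0]]
contact_force: [-1.2, -0.1, -0.5]
width: 1.0
```

Emit:
{"name": "move_arm", "arguments": {"steps": "0 0 0 0 0 0.5 -1; 0 0 0 0 0 0.95 -1; 0 0 0 0 0 0.95 -1"}}

```text
t: 3.32
eef_pos: [0.5439, -0.2087, 0.09]
tool_rot: [[0.001, 1.0, -0.007], [1.0, -0.001, 0.002], [0.002, -0.007, -1.0]]
contact_force: [-0.4, -1.1, -0.2]
width: 1.002
```

```bash
python3 - <<'E'
from h import *
f=robot.grab_frame("top");crop(f,(240,130,340,205),"pics/d1.png",7)
g=robot.grab_frame("side");crop(g,(190,140,290,215),"pics/d2.png",7)
E
```

```text
(no output)
```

View pics/d1.png

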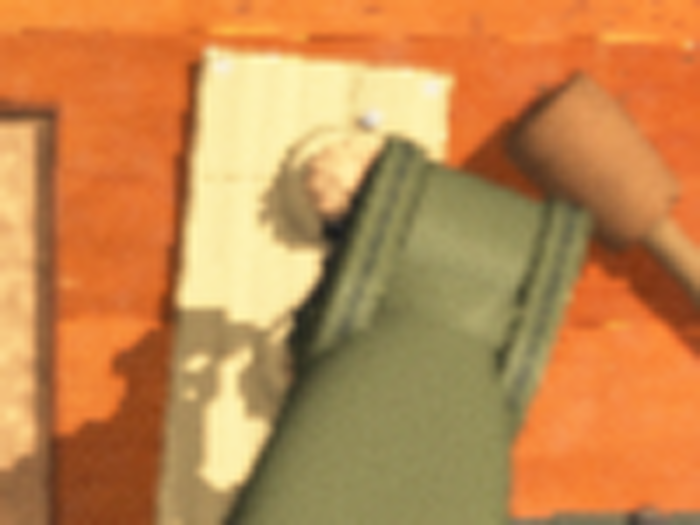

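View pics/d2.png

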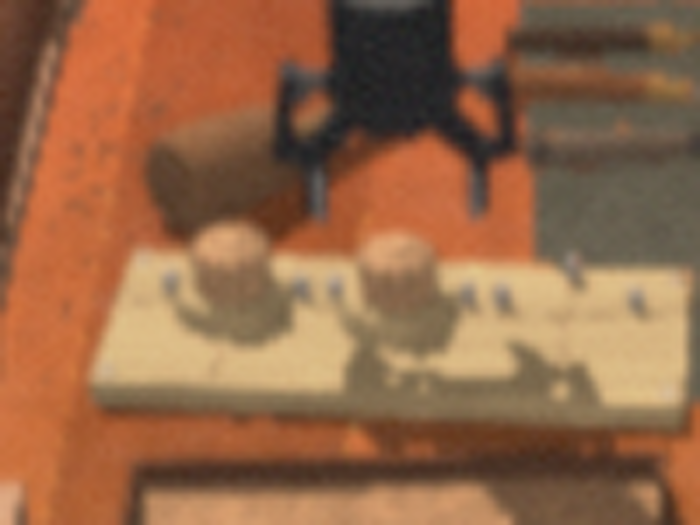

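The side crop shows the jaws straddling the fluted foot at (400,265), with natural wood reeds visible. Descending and closing.

Emit:
{"name": "move_arm", "arguments": {"steps": "0 0 0 0 0 0.25 -1; 0 0 0 0 0 0.44 -1; 0 0 0 0 0 0.44 -1; 0 0 0 0 0 0.44 -1; 0 0 0 0 0 0.44 -1"}}

```text
t: 4.05
eef_pos: [0.5483, -0.2097, 0.0579]
tool_rot: [[-0.001, 1.0, 0.001], [1.0, 0.001, -0.001], [-0.001, 0.001, -1.0]]
contact_force: [0.0, 0.3, 0.4]
width: 0.998
```

Emit:
{"name": "move_arm", "arguments": {"steps": "0 0 0 0 0 0.03 -1; 0 0 0 0 0 0.03 1; 0 0 0 0 0 0.03 1; 0 0 0 0 0 0.03 1; 0 0 0 0 0 0.03 1; 0 0 0 0 0 0.03 1; 0 0 0 0 0 0.03 1; 0 0 0 0 0 0.03 1", "squeeze": 70}}

```text
t: 5.05
eef_pos: [0.5481, -0.2096, 0.0551]
tool_rot: [[-0.001, 1.0, 0.001], [1.0, 0.001, -0.0], [-0.0, 0.001, -1.0]]
contact_force: [0.3, 0.4, 5.7]
width: 0.565
```

Emit:
{"name": "move_arm", "arguments": {"steps": "0 0 0 0 0 -0.2 1; 0 0 0 0 0 -0.5 1; 0 0 0 0 0 -0.7 1; 0 0 0 0 0 -0.7 1; 0 0 0 0 0 -0.7 1"}}

```text
t: 5.68
eef_pos: [0.547, -0.2093, 0.11]
tool_rot: [[-0.001, 1.0, -0.001], [1.0, 0.001, 0.0], [0.0, -0.001, -1.0]]
contact_force: [-0.6, -0.5, -3.8]
width: 0.565
```

Emit:
{"name": "move_arm", "arguments": {"steps": "0 0 0 0.3 0.2 0 1; 0 0 0 0.7 0.5 0 1; 0 0 0 1 0.66 0 1"}}

```text
t: 6.05
eef_pos: [0.6008, -0.1282, 0.1094]
tool_rot: [[-0.001, 1.0, -0.001], [1.0, 0.001, 0.001], [0.001, -0.001, -1.0]]
contact_force: [0.3, -1.0, -3.3]
width: 0.565
```

Emit:
{"name": "move_arm", "arguments": {"steps": "0 0 0 0.5 0 0 1; 0 0 0 1 0 0 1"}}

```text
t: 6.3
eef_pos: [0.5996, -0.0483, 0.1092]
tool_rot: [[-0.0, 1.0, -0.003], [1.0, 0.0, 0.0], [0.0, -0.003, -1.0]]
contact_force: [0.5, 0.2, -3.9]
width: 0.563
```

Emit:
{"name": "move_arm", "arguments": {"steps": "0 0 0 0.4 0 0 1; 0 0 0 0.67 0 0 1; 0 0 0 0.67 0 0 1; 0 0 0 0.67 0 0 1; 0 0 0 0.67 0 0 1"}}

```text
t: 6.92
eef_pos: [0.6003, 0.0031, 0.1106]
tool_rot: [[0.001, 1.0, -0.0], [1.0, -0.001, -0.0], [-0.0, -0.0, -1.0]]
contact_force: [0.6, -0.3, -3.6]
width: 0.571
```

```bash
python3 - <<'E'
from h import *
f=robot.grab_frame("top");crop(f,(170,125,310,235),"pics/e1.png",5)
g=robot.grab_frame("side");crop(g,(180,150,320,260),"pics/e2.png",5)
E
```

```text
(no output)
```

View pics/e1.png

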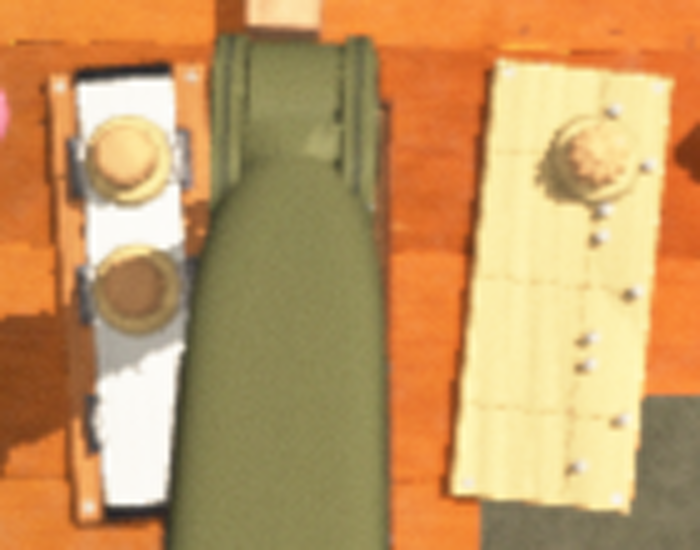

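View pics/e2.png

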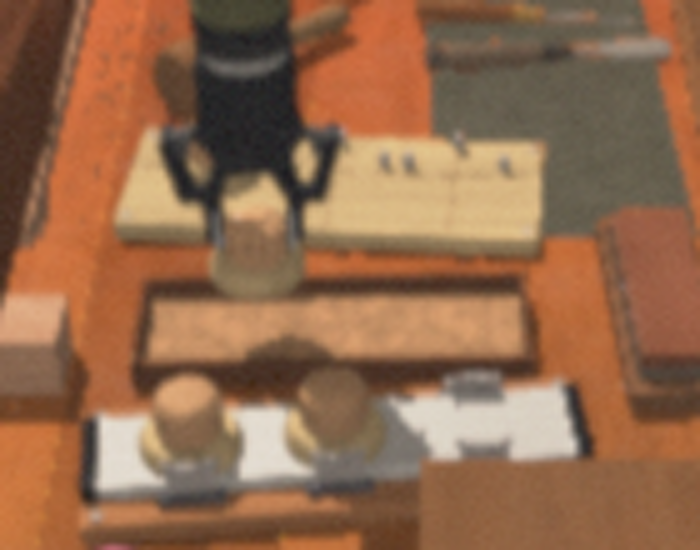

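The fluted foot hangs upright between the jaws over the tray. Lowering it.

Emit:
{"name": "move_arm", "arguments": {"steps": "0 0 0 0 0 0.3 1; 0 0 0 0 0 0.6 1; 0 0 0 0 0 0.76 1; 0 0 0 0 0 0.8 1; 0 0 0 0 0 0.82 1; 0 0 0 0 0 0.82 1; 0 0 0 0 0 0.82 1"}}

```text
t: 7.9
eef_pos: [0.6009, 0.0042, 0.0458]
tool_rot: [[-0.001, 1.0, 0.001], [1.0, 0.001, -0.0], [-0.0, 0.001, -1.0]]
contact_force: [-0.3, -0.7, -3.6]
width: 0.569
```

Emit:
{"name": "move_arm", "arguments": {"steps": "0 0 0 0 0 0.02 1; 0 0 0 0 0 0.03 1; 0 0 0 0 0 0.03 1"}}

```text
t: 8.28
eef_pos: [0.6005, 0.0042, 0.0432]
tool_rot: [[-0.001, 1.0, 0.001], [1.0, 0.001, 0.0], [0.0, 0.001, -1.0]]
contact_force: [-0.6, 0.4, 1.0]
width: 0.563
```

Emit:
{"name": "move_arm", "arguments": {"steps": "0 0 0 0 0 0 -1; 0 0 0 0 0 0 -1; 0 0 0 0 0 0 -1; 0 0 0 0 0 0 -1; 0 0 0 0 0 -0.5 -1; 0 0 0 0 0 -1 -1; 0 0 0 0 0 -1 -1"}}

```text
t: 9.15
eef_pos: [0.6033, 0.0042, 0.1264]
tool_rot: [[-0.001, 1.0, 0.008], [1.0, 0.001, 0.0], [0.0, 0.008, -1.0]]
contact_force: [0.7, 0.9, 0.3]
width: 0.998
```

Emit:
{"name": "move_arm", "arguments": {"steps": "0 0 0 -0.5 0.3 0 -1; 0 0 0 -1 0.6 0 -1"}}

```text
t: 9.4
eef_pos: [0.6485, -0.0761, 0.1221]
tool_rot: [[-0.002, 1.0, -0.001], [1.0, 0.002, 0.0], [0.0, -0.001, -1.0]]
contact_force: [0.5, 0.4, -0.4]
width: 1.001
```

Emit:
{"name": "move_arm", "arguments": {"steps": "0 0 0 -0.5 0 0 -1; 0 0 0 -1 0 0 -1; 0 0 0 -1 0 0 -1; 0 0 0 -1 0 0 -1"}}

```text
t: 9.9
eef_pos: [0.6479, -0.1554, 0.1217]
tool_rot: [[-0.0, 1.0, -0.002], [1.0, 0.0, 0.001], [0.001, -0.002, -1.0]]
contact_force: [0.6, 0.5, -0.1]
width: 0.997
```

```bash
python3 - <<'E'
from h import *
from feet import foot
f=robot.grab_frame("top");crop(f,(170,125,310,235),"pics/f1.png",5)
A=cloud(f)
for n,x,y,z in(("carv2",.646,-.227,.018),("tray",.6,.004,.006),("bl1",.535,.146,.03),("bl2",.64,.155,.03)): print(n,foot(A,x,y,z))
E
```

```text
carv2 None
tray [np.int64(104), array([599.6,   4.6]), 24.0, array([599.2,   4.4,  52.8])]
bl1 [np.int64(127), array([537.1, 149.3]), 24.5, array([536.5, 148.5,  77.4])]
bl2 [np.int64(121), array([641.6, 158.2]), 24.5, array([641.2, 158.1,  78.3])]
```

View pics/f1.png

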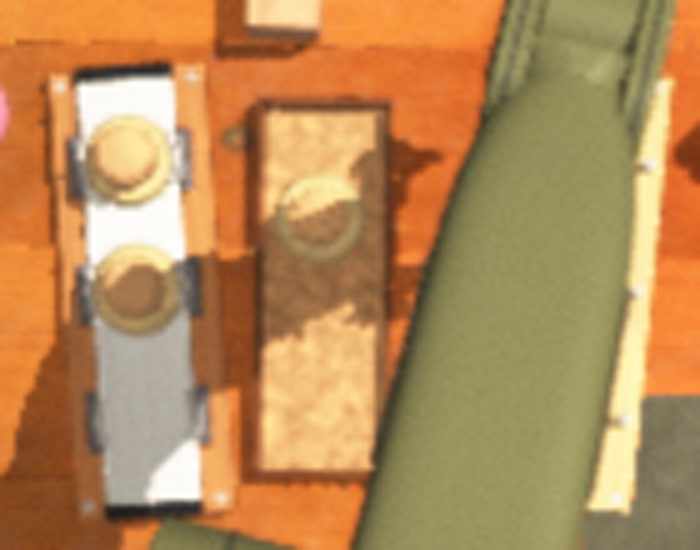

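The first carved foot stands in the tray at (600,5) mm. On to the second, at (651,-221).

Emit:
{"name": "move_arm", "arguments": {"steps": "0 0 0 -0.5 0.03 0 -1; 0 0 0 -0.82 0.035 0 -1; 0 0 0 -0.82 0.035 0 -1; 0 0 0 -0.82 0.035 0.2 -1; 0 0 0 -0.82 0.035 0.3 -1; 0 0 0 -0.82 0.035 0.3 -1"}}

```text
t: 10.7
eef_pos: [0.6502, -0.2202, 0.097]
tool_rot: [[-0.002, 1.0, -0.003], [1.0, 0.002, 0.001], [0.001, -0.003, -1.0]]
contact_force: [0.7, 0.4, -0.4]
width: 1.003
```

```bash
python3 - <<'E'
from h import *
g=robot.grab_frame("side");crop(g,(180,130,320,240),"pics/g2.png",5)
E
```

```text
(no output)
```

View pics/g2.png

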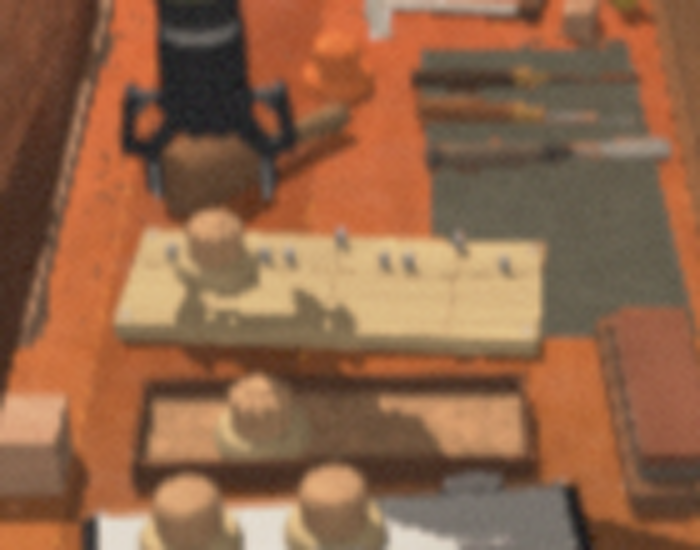

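The foot in nest 2 (215,250) is unmoved beneath the jaws, and the first one stands in the tray at (260,415). Descending and gripping.

Emit:
{"name": "move_arm", "arguments": {"steps": "0 0 0 0 0 0.25 -1; 0 0 0 0 0 0.45 -1; 0 0 0 0 0 0.5 -1; 0 0 0 0 0 0.5 -1; 0 0 0 0 0 0.5 -1; 0 0 0 0 0 0.5 -1"}}

```text
t: 11.5
eef_pos: [0.6518, -0.2216, 0.0595]
tool_rot: [[-0.001, 1.0, 0.001], [1.0, 0.001, -0.0], [-0.0, 0.001, -1.0]]
contact_force: [-0.3, -0.3, -0.5]
width: 0.997
```

Emit:
{"name": "move_arm", "arguments": {"steps": "0 0 0 0 0 0 1; 0 0 0 0 0 0 1; 0 0 0 0 0 0 1; 0 0 0 0 0 0 1; 0 0 0 0 0 0 1; 0 0 0 0 0 0 1"}}

```text
t: 12.25
eef_pos: [0.6518, -0.2216, 0.0594]
tool_rot: [[-0.001, 1.0, 0.001], [1.0, 0.001, -0.0], [-0.0, 0.001, -1.0]]
contact_force: [0.6, 0.7, 5.5]
width: 0.565
```

Emit:
{"name": "move_arm", "arguments": {"steps": "0 0 0 0 0 -0.2 1; 0 0 0 0 0 -0.5 1; 0 0 0 0 0 -0.7 1; 0 0 0 0 0 -0.7 1; 0 0 0 0 0 -0.7 1"}}

```text
t: 12.88
eef_pos: [0.6505, -0.2212, 0.1138]
tool_rot: [[-0.001, 1.0, -0.002], [1.0, 0.001, 0.0], [0.0, -0.002, -1.0]]
contact_force: [-0.6, -0.8, -3.3]
width: 0.563
```

Emit:
{"name": "move_arm", "arguments": {"steps": "0 0 0 0.3 -0.25 0 1; 0 0 0 0.7 -0.5 0 1; 0 0 0 0.93 -0.71 0 1"}}

```text
t: 13.25
eef_pos: [0.5923, -0.1454, 0.1132]
tool_rot: [[-0.002, 1.0, -0.003], [1.0, 0.002, 0.001], [0.001, -0.003, -1.0]]
contact_force: [0.1, 0.9, -2.5]
width: 0.563
```

Emit:
{"name": "move_arm", "arguments": {"steps": "0 0 0 0.5 -0.4 0 1; 0 0 0 0.93 -0.71 0 1"}}

```text
t: 13.5
eef_pos: [0.5351, -0.0714, 0.1135]
tool_rot: [[-0.001, 1.0, -0.003], [1.0, 0.001, 0.001], [0.001, -0.003, -1.0]]
contact_force: [0.4, 0.3, -2.9]
width: 0.566
```

Emit:
{"name": "move_arm", "arguments": {"steps": "0 0 0 0.5 -0.4 0 1; 0 0 0 0.93 -0.71 0 1; 0 0 0 0.93 -0.71 0 1; 0 0 0 0.93 -0.71 0 1; 0 0 0 0.93 -0.71 0 1"}}

```text
t: 14.12
eef_pos: [0.4817, 0.001, 0.1146]
tool_rot: [[0.0, 1.0, 0.001], [1.0, -0.0, -0.0], [-0.0, 0.001, -1.0]]
contact_force: [0.7, 0.1, -2.6]
width: 0.561
```

```bash
python3 - <<'E'
from h import *
f=robot.grab_frame("top");crop(f,(170,125,310,235),"pics/i1.png",4)
g=robot.grab_frame("side");crop(g,(180,150,320,260),"pics/i2.png",5)
E
```

```text
(no output)
```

View pics/i2.png

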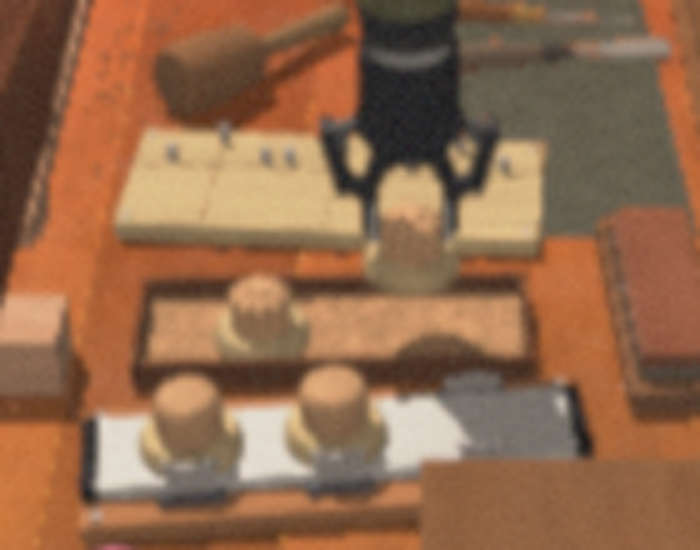

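The second fluted foot (410,235) hangs over the free part of the tray. Lowering it.

Emit:
{"name": "move_arm", "arguments": {"steps": "0 0 0 0 0 0.3 1; 0 0 0 0 0 0.6 1; 0 0 0 0 0 0.76 1; 0 0 0 0 0 0.8 1; 0 0 0 0 0 0.82 1; 0 0 0 0 0 0.82 1; 0 0 0 0 0 0.82 1"}}

```text
t: 15.1
eef_pos: [0.4813, 0.0017, 0.0497]
tool_rot: [[-0.001, 1.0, 0.001], [1.0, 0.001, -0.0], [-0.0, 0.001, -1.0]]
contact_force: [1.0, -0.3, -3.0]
width: 0.564
```

Emit:
{"name": "move_arm", "arguments": {"steps": "0 0 0 0 0 0.02 1; 0 0 0 0 0 0.03 1; 0 0 0 0 0 0.03 1"}}

```text
t: 15.48
eef_pos: [0.481, 0.0017, 0.0473]
tool_rot: [[-0.001, 1.0, 0.001], [1.0, 0.001, 0.0], [0.0, 0.001, -1.0]]
contact_force: [-2.2, 0.6, 5.2]
width: 0.563
```

Emit:
{"name": "move_arm", "arguments": {"steps": "0 0 0 0 0 0 -1; 0 0 0 0 0 0 -1; 0 0 0 0 0 0 -1; 0 0 0 0 0 0 -1; 0 0 0 0 0 -0.5 -1; 0 0 0 0 0 -1 -1; 0 0 0 0 0 -1 -1"}}

```text
t: 16.35
eef_pos: [0.4836, 0.0017, 0.1297]
tool_rot: [[-0.001, 1.0, 0.007], [1.0, 0.001, 0.0], [0.0, 0.007, -1.0]]
contact_force: [0.5, 0.3, -1.4]
width: 0.996
```

Emit:
{"name": "move_arm", "arguments": {"steps": "0 0 -0.014 0.5 0.4 0 -1; 0 0 -0.028 0.9 0.7 0 -1; 0 0 -0.028 0.9 0.7 0 -1"}}

```text
t: 16.73
eef_pos: [0.5382, 0.0756, 0.1257]
tool_rot: [[-0.092, 0.996, 0.0], [0.996, 0.092, 0.0], [0.0, 0.001, -1.0]]
contact_force: [0.3, -0.6, -0.2]
width: 0.999
```

```bash
python3 - <<'E'
from h import *
from feet import foot
s=robot.get_state();print(s["eef_pos"],s["tool_rot"].round(3).tolist())
f=robot.grab_frame("top");crop(f,(170,125,310,235),"pics/j1.png",4)
g=robot.grab_frame("side");crop(g,(180,150,320,260),"pics/j2.png",5)
A=cloud(f)
for n,x,y,z in(("tray",.6,.004,.006),("tray2",.48,.002,.006),("bl1",.535,.146,.03),("bl2",.64,.155,.03)): print(n,foot(A,x,y,z))
E
```

```text
[0.53815215 0.07560004 0.12565124] [[-0.092, 0.996, 0.0], [0.996, 0.092, 0.0], [0.0, 0.001, -1.0]]
tray [np.int64(104), array([599.5,   4.5]), 24.6, array([598.9,   4. ,  52.9])]
tray2 [np.int64(110), array([480.4,   2. ]), 24.5, array([480. ,   2.3,  52.5])]
bl1 None
bl2 [np.int64(46), array([652. , 159.3]), 21.8, array([654.3, 158.7,  78. ])]
```

View pics/j1.png

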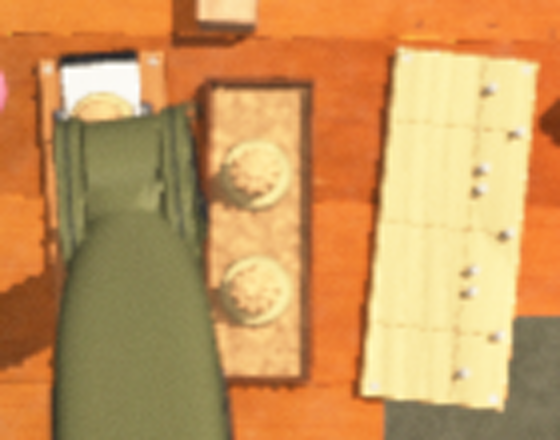

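View pics/j2.png

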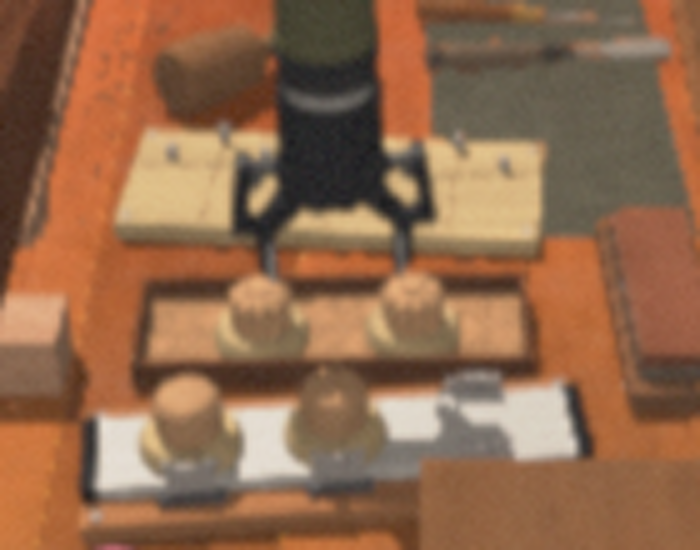

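Both carved feet stand in the tray, and the plain blanks are still in stations 1 and 2 of the rail (bun tops at about (335,395) and (190,400) in the side crop). All nine dowels are now visible. I move over the middle blank.

Emit:
{"name": "move_arm", "arguments": {"steps": "0 0 0 0.5 0.04 0 -1; 0 0 0 0.92 0.07 0 -1; 0 0 0 0.92 0.07 0 -1; 0 0 0 0.92 0.07 0 -1; 0 0 0 0.92 0.07 0.2 -1; 0 0 0 0.92 0.07 0.2 -1"}}

```text
t: 17.58
eef_pos: [0.5343, 0.1458, 0.1096]
tool_rot: [[-0.087, 0.996, -0.003], [0.996, 0.087, -0.001], [-0.001, -0.003, -1.0]]
contact_force: [-0.7, 0.1, 0.7]
width: 0.995
```

```bash
python3 - <<'E'
from h import *
g=robot.grab_frame("side");crop(g,(180,150,320,260),"pics/k2.png",5)
f=robot.grab_frame("top");hm=cv2.cvtColor(f["pixels"],cv2.COLOR_RGB2HSV).astype(int)
u0,v0,u1,v1=262,132,310,232
m=(hm[...,1]<50).astype(np.uint8); m[:,:u0]=0;m[:,u1:]=0;m[:v0]=0;m[v1:]=0
n,l,s,c=cv2.connectedComponentsWithStats(m)
for i in range(1,n):
    if s[i,4]>1: print(s[i,4],c[i].round(1),(onplane(f,[c[i]],.032)[0]*1000).round(1))
E
```

```text
2 [271.5 139. ] [ 720.9 -148.3   32. ]
2 [301.5 142. ] [ 710.8 -271.4   32. ]
3 [292.7 146.7] [ 690.8 -235.2   32. ]
4 [299.5 157.5] [ 646.7 -263.6   32. ]
3 [290.7 166.7] [ 608.5 -227.7   32. ]
4 [290.5 171.5] [ 588.7 -227.2   32. ]
3 [297.3 182.7] [ 543.6 -255.4   32. ]
2 [288.5 192. ] [ 505.  -219.8   32. ]
2 [288.  197.5] [ 482.6 -217.9   32. ]
3 [294.7 208.3] [ 439.1 -245.4   32. ]
3 [285.7 217.7] [ 400.9 -209.3   32. ]
2 [263.5 221. ] [ 386.2 -119.7   32. ]
4 [292.5 224.5] [ 373.7 -237.2   32. ]
```

View pics/k2.png

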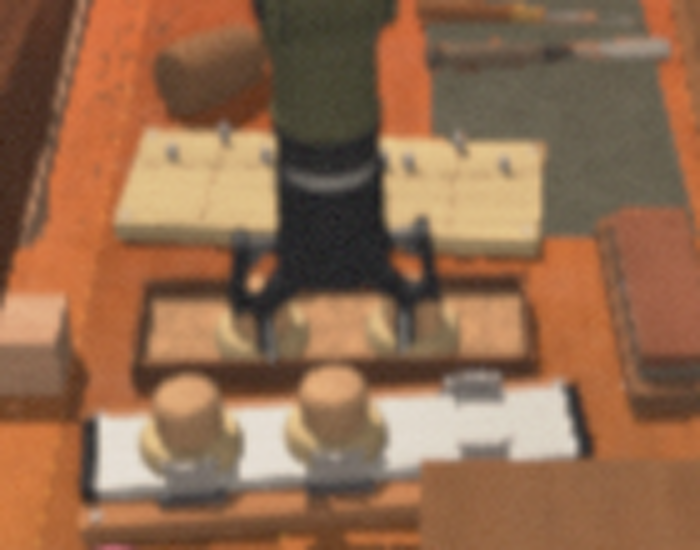

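Emit:
{"name": "move_arm", "arguments": {"steps": "0 0 0 0.04 0.04 0.1 -1; 0 0 0 0.04 0.04 0.3 -1; 0 0 0 0.04 0.04 0.48 -1; 0 0 0 0.04 0.04 0.48 -1; 0 0 0 0.04 0.04 0.48 -1; 0 0 0 0.04 0.04 0.48 -1"}}

```text
t: 18.42
eef_pos: [0.5392, 0.1511, 0.0729]
tool_rot: [[-0.089, 0.996, 0.001], [0.996, 0.089, 0.0], [0.0, 0.001, -1.0]]
contact_force: [0.6, 1.1, 0.7]
width: 0.997
```

Emit:
{"name": "move_arm", "arguments": {"steps": "0 0 0 -0.018 -0.022 0.05 -1; 0 0 0 -0.018 -0.022 0.05 -1; 0 0 0 -0.018 -0.022 0.05 1; 0 0 0 -0.018 -0.022 0.05 1; 0 0 0 -0.018 -0.022 0.05 1; 0 0 0 -0.018 -0.022 0.05 1; 0 0 0 -0.018 -0.022 0.05 1; 0 0 0 -0.018 -0.022 0.05 1", "squeeze": 95}}

```text
t: 19.42
eef_pos: [0.5376, 0.1495, 0.0691]
tool_rot: [[-0.089, 0.996, 0.001], [0.996, 0.089, 0.0], [0.0, 0.001, -1.0]]
contact_force: [-0.0, -0.5, 5.1]
width: 0.559
```

Emit:
{"name": "move_arm", "arguments": {"steps": "0 0 0 0 0 -0.05 1; 0 0 0 0 0 -0.1 1; 0 0 0 0 0 -0.15 1; 0 0 0 0 0 -0.2 1; 0 0 0 0 0 -0.25 1; 0 0 0 0 0 -0.3 1; 0 0 0 0 0 -0.3 1; 0 0 0 0 0 -0.3 1"}}

```text
t: 20.42
eef_pos: [0.5369, 0.1494, 0.0924]
tool_rot: [[-0.089, 0.996, -0.0], [0.996, 0.089, 0.0], [0.0, -0.0, -1.0]]
contact_force: [-0.5, 0.7, -2.7]
width: 0.553
```

Emit:
{"name": "move_arm", "arguments": {"steps": "0 0 0 0 0 -0.3 1; 0 0 0 0 0 -0.55 1; 0 0 0 0 0 -0.55 1; 0 0 0 0 0 -0.55 1"}}

```text
t: 20.92
eef_pos: [0.5364, 0.1493, 0.1355]
tool_rot: [[-0.089, 0.996, -0.001], [0.996, 0.089, -0.0], [-0.0, -0.001, -1.0]]
contact_force: [0.2, 0.3, -3.8]
width: 0.558
```

```bash
python3 - <<'E'
from h import *
s=robot.get_state();print(s["eef_pos"],s["contact_force"],s["width"])
g=robot.grab_frame("side");crop(g,(180,150,320,260),"pics/l2.png",5)
E
```

```text
[0.53644648 0.14925091 0.13547197] [ 0.22868386  0.28231809 -3.79522759] 0.5579623915592294
```

View pics/l2.png

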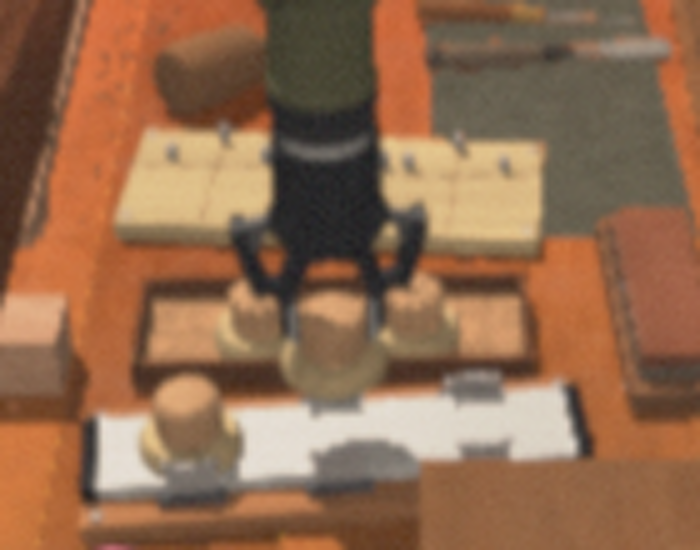

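Blank 1 is out of its catches and hangs at (335,335). I carry it to nest 0 and turn the tool to the bed's axes.

Emit:
{"name": "move_arm", "arguments": {"steps": "0 0 0.02 -0.3 -0.2 0 1; 0 0 0.04 -0.7 -0.4 0 1; 0 0 0.056 -1 -0.6 0 1; 0 0 0.056 -1 -0.6 0 1; 0 0 0.056 -1 -0.6 0 1"}}

```text
t: 21.6
eef_pos: [0.4964, 0.0657, 0.1358]
tool_rot: [[0.087, 0.996, -0.0], [0.996, -0.087, 0.0], [0.0, -0.0, -1.0]]
contact_force: [0.5, 0.2, -2.6]
width: 0.557
```

Emit:
{"name": "move_arm", "arguments": {"steps": "0 0 0 -0.5 -0.2 0 1; 0 0 0 -1 -0.37 0 1"}}

```text
t: 21.85
eef_pos: [0.4603, -0.0115, 0.1361]
tool_rot: [[0.084, 0.996, 0.0], [0.996, -0.084, 0.0], [0.0, 0.0, -1.0]]
contact_force: [0.3, -0.4, -2.2]
width: 0.552
```

Emit:
{"name": "move_arm", "arguments": {"steps": "0 0 0 -0.5 0 0 1; 0 0 0 -1 0 0 1"}}

```text
t: 22.1
eef_pos: [0.4537, -0.0918, 0.1363]
tool_rot: [[0.085, 0.996, 0.001], [0.996, -0.085, 0.0], [0.0, 0.001, -1.0]]
contact_force: [-0.4, 0.1, -2.7]
width: 0.559
```

Emit:
{"name": "move_arm", "arguments": {"steps": "0 0 0 -0.5 0 0 1; 0 0 0 -0.9 0 0 1; 0 0 0 -1 0 0 1; 0 0 0 -1 0 0 1; 0 0 0 -1 0 0 1"}}

```text
t: 22.72
eef_pos: [0.4461, -0.1699, 0.1361]
tool_rot: [[0.086, 0.996, -0.0], [0.996, -0.086, 0.001], [0.001, -0.0, -1.0]]
contact_force: [-0.2, -0.0, -2.4]
width: 0.556
```

Emit:
{"name": "move_arm", "arguments": {"steps": "0 0 0 -0.1 0 0.3 1; 0 0 0 -0.13 0 0.6 1; 0 0 0 -0.13 0 0.85 1; 0 0 0 -0.13 0 0.92 1; 0 0 0 -0.13 0 0.92 1; 0 0 0 -0.13 0 0.92 1"}}

```text
t: 23.48
eef_pos: [0.4459, -0.1814, 0.0636]
tool_rot: [[0.087, 0.996, 0.002], [0.996, -0.087, -0.001], [-0.0, 0.002, -1.0]]
contact_force: [0.0, -0.6, -3.0]
width: 0.557
```

```bash
python3 - <<'E'
from h import *
g=robot.grab_frame("side");crop(g,(230,150,330,230),"pics/n2.png",7)
f=robot.grab_frame("top");crop(f,(230,150,330,230),"pics/n1.png",7)
E
```

```text
(no output)
```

View pics/n2.png

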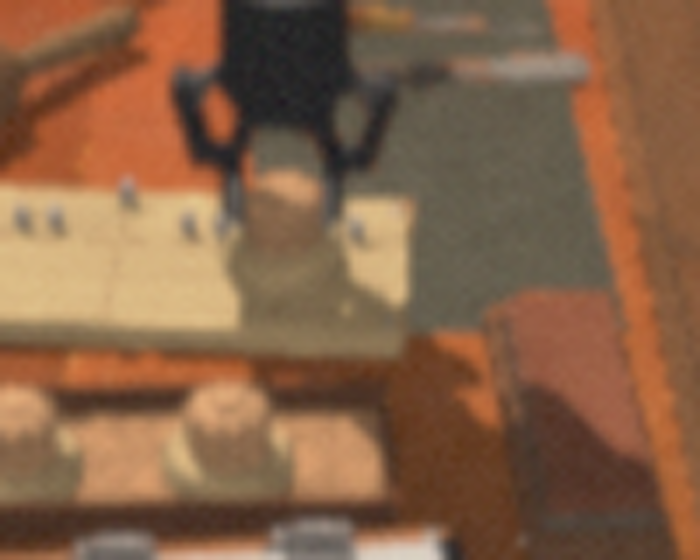

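The blank hangs just above the bed, between the side dowels of nest 0 (220,225 and 360,230). Lowering until it touches.

Emit:
{"name": "move_arm", "arguments": {"steps": "0 0 0 0 0 0.04 1; 0 0 0 0 0 0.07 1; 0 0 0 0 0 0.07 1; 0 0 0 0 0 0.07 1"}}

```text
t: 24.08
eef_pos: [0.4451, -0.1815, 0.0571]
tool_rot: [[0.087, 0.996, 0.0], [0.996, -0.087, -0.0], [-0.0, 0.0, -1.0]]
contact_force: [1.5, 0.8, -2.1]
width: 0.559
```

Emit:
{"name": "move_arm", "arguments": {"steps": "0 0 0 0 0 0.012 1; 0 0 0 0 0 0.012 1; 0 0 0 0 0 0.012 1"}}

```text
t: 24.45
eef_pos: [0.4451, -0.1815, 0.0571]
tool_rot: [[0.087, 0.996, 0.0], [0.996, -0.087, -0.0], [-0.0, 0.001, -1.0]]
contact_force: [-3.1, 0.5, 7.4]
width: 0.557
```

Emit:
{"name": "move_arm", "arguments": {"steps": "0 0 0 -0.08 -0.003 -0.008 1; 0 0 0 -0.16 -0.005 -0.008 1; 0 0 0 -0.22 -0.006 -0.008 1; 0 0 0 -0.24 -0.006 -0.008 1; 0 0 0 -0.24 -0.006 -0.008 1; 0 0 0 -0.24 -0.006 -0.008 1"}}

```text
t: 25.2
eef_pos: [0.4434, -0.2007, 0.0571]
tool_rot: [[0.087, 0.996, 0.001], [0.996, -0.087, -0.0], [-0.0, 0.001, -1.0]]
contact_force: [0.4, 3.0, 5.2]
width: 0.558
```

Emit:
{"name": "move_arm", "arguments": {"steps": "0 0 0 -0.012 0 0 1; 0 0 0 -0.02 0 0 1; 0 0 0 -0.02 0 0 1; 0 0 0 -0.02 0 0 1"}}

```text
t: 25.7
eef_pos: [0.4432, -0.2018, 0.0571]
tool_rot: [[0.087, 0.996, 0.001], [0.996, -0.087, 0.001], [0.001, 0.001, -1.0]]
contact_force: [0.8, 4.5, 5.9]
width: 0.562
```

Emit:
{"name": "move_arm", "arguments": {"steps": "0 0 0 -0.012 0 0 1; 0 0 0 -0.012 0 0 1; 0 0 0 -0.012 0 0 1"}}

```text
t: 26.08
eef_pos: [0.4431, -0.2027, 0.0571]
tool_rot: [[0.087, 0.996, 0.001], [0.996, -0.087, 0.001], [0.001, 0.001, -1.0]]
contact_force: [1.7, 4.5, 5.4]
width: 0.559
```

Emit:
{"name": "move_arm", "arguments": {"steps": "0 0 0 -0.014 0 0 1; 0 0 0 -0.014 0 0 1; 0 0 0 -0.014 0 0 1"}}

```text
t: 26.45
eef_pos: [0.443, -0.2038, 0.0571]
tool_rot: [[0.087, 0.996, 0.001], [0.996, -0.087, 0.001], [0.001, 0.001, -1.0]]
contact_force: [0.4, 3.6, 5.0]
width: 0.556
```

Emit:
{"name": "move_arm", "arguments": {"steps": "0 0 0 -0.014 0 0 1; 0 0 0 -0.014 0 0 1; 0 0 0 -0.014 0 0 1"}}

```text
t: 26.82
eef_pos: [0.4429, -0.2044, 0.0571]
tool_rot: [[0.086, 0.996, 0.001], [0.996, -0.086, 0.002], [0.002, 0.001, -1.0]]
contact_force: [1.0, 6.1, 6.4]
width: 0.561
```

Emit:
{"name": "move_arm", "arguments": {"steps": "0 0 0 -0.014 0 0 1; 0 0 0 -0.014 0 0 1; 0 0 0 -0.014 0 0 1"}}

```text
t: 27.2
eef_pos: [0.4428, -0.2046, 0.0572]
tool_rot: [[0.086, 0.996, 0.002], [0.996, -0.086, 0.004], [0.004, 0.001, -1.0]]
contact_force: [1.9, 7.8, 7.1]
width: 0.557
```

Emit:
{"name": "move_arm", "arguments": {"steps": "0 0 0 -0.014 0 0 1; 0 0 0 -0.014 0 0 1; 0 0 0 -0.014 0 0 1"}}

```text
t: 27.58
eef_pos: [0.4428, -0.2047, 0.0572]
tool_rot: [[0.085, 0.996, 0.002], [0.996, -0.085, 0.006], [0.006, 0.001, -1.0]]
contact_force: [1.6, 11.0, 10.0]
width: 0.554
```

The motion has stopped while the force rises, so the blank is home against the dowels. Releasing under light preload.

Emit:
{"name": "move_arm", "arguments": {"steps": "0 0 0 0.015 0 0 -1; 0 0 0 0.015 0 0 -1; 0 0 0 0.015 0 0 -1; 0 0 0 0.015 0 0 -1; 0 0 0 0.015 0 -0.5 -1; 0 0 0 0.015 0 -1 -1; 0 0 0 0.015 0 -1 -1"}}

```text
t: 28.45
eef_pos: [0.4448, -0.2077, 0.1398]
tool_rot: [[0.087, 0.996, 0.006], [0.996, -0.087, -0.003], [-0.003, 0.006, -1.0]]
contact_force: [1.5, 0.2, -0.0]
width: 1.001
```

Emit:
{"name": "move_arm", "arguments": {"steps": "0 0 0 0.5 0.4 0 -1; 0 0 0 1 0.8 0 -1"}}

```text
t: 28.7
eef_pos: [0.5132, -0.1319, 0.136]
tool_rot: [[0.089, 0.996, -0.001], [0.996, -0.089, -0.0], [-0.0, -0.001, -1.0]]
contact_force: [1.1, 0.1, 0.2]
width: 0.996
```

Emit:
{"name": "move_arm", "arguments": {"steps": "0 0 0 0.5 0.4 0 -1; 0 0 0 1 0.8 0 -1; 0 0 0 1 0.8 0 -1"}}

```text
t: 29.08
eef_pos: [0.5859, -0.0556, 0.1354]
tool_rot: [[0.083, 0.997, 0.0], [0.997, -0.083, 0.0], [0.0, 0.0, -1.0]]
contact_force: [-0.3, -0.2, -0.1]
width: 0.999
```

```bash
python3 - <<'E'
from h import *
from feet import foot
s=robot.get_state();print(s["eef_pos"])
f=robot.grab_frame("top");crop(f,(170,125,310,235),"pics/o1.png",5)
g=robot.grab_frame("side");crop(g,(230,150,330,230),"pics/o2.png",7)
A=cloud(f)
for n,x,y,z in(("tray",.6,.004,.006),("tray2",.48,.002,.006),("nest0",.443,-.203,.018),("bl2",.64,.155,.03)): print(n,foot(A,x,y,z))
E
```

```text
[ 0.58587097 -0.05564492  0.13537451]
tray [np.int64(29), array([602.9,  18.5]), 19.0, array([599.9,  19. ,  53.4])]
tray2 None
nest0 [np.int64(125), array([ 442.2, -203.4]), 24.4, array([ 441.9, -202.5,   66.3])]
bl2 [np.int64(125), array([642.1, 158.8]), 25.2, array([640.7, 158. ,  78.3])]
```

View pics/o1.png

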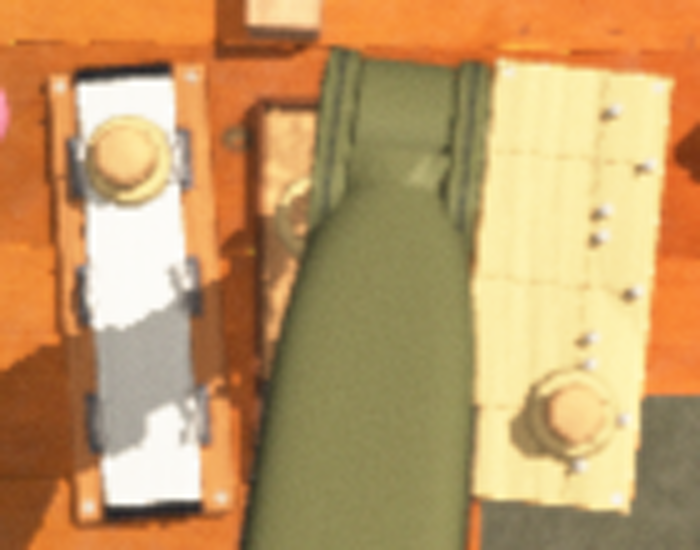

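View pics/o2.png

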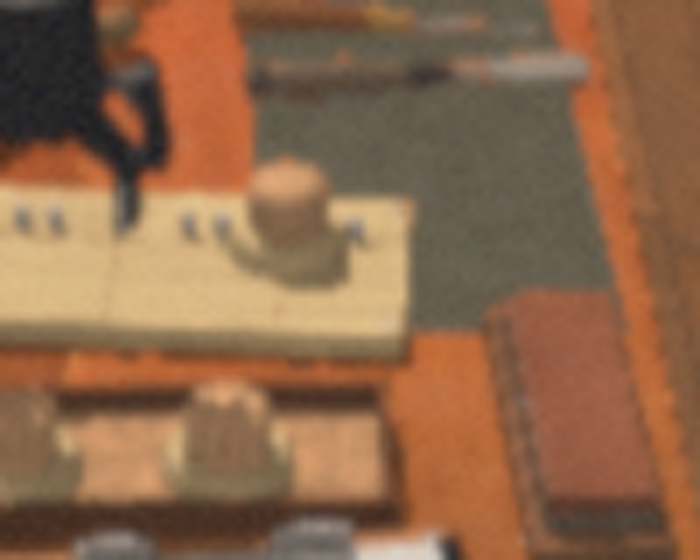

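Blank 1 stands in nest 0 at (442,-203), with its rim at the three dowels. On to the second blank at (642,158.5).

Emit:
{"name": "move_arm", "arguments": {"steps": "0 0 0 0.5 0.25 0 -1; 0 0 0 1 0.47 0 -1"}}

```text
t: 29.42
eef_pos: [0.6274, 0.0171, 0.1363]
tool_rot: [[0.09, 0.996, -0.002], [0.996, -0.09, -0.001], [-0.001, -0.002, -1.0]]
contact_force: [0.5, -0.2, 0.1]
width: 0.997
```

Emit:
{"name": "move_arm", "arguments": {"steps": "0 0 -0.02 0.5 0 0 -1; 0 0 -0.04 1 0 0 -1; 0 0 -0.056 1 0 0 -1; 0 0 -0.056 1 0 0 -1; 0 0 -0.056 1 0 0 -1; 0 0 -0.056 1 0 0 -1"}}

```text
t: 30.18
eef_pos: [0.635, 0.097, 0.1368]
tool_rot: [[-0.087, 0.996, -0.0], [0.996, 0.087, -0.0], [-0.0, -0.0, -1.0]]
contact_force: [-0.9, -0.4, -0.1]
width: 0.999
```

Emit:
{"name": "move_arm", "arguments": {"steps": "0 0 0 0.4 0.1 0 -1; 0 0 0 0.76 0.154 0 -1; 0 0 0 0.76 0.154 0 -1; 0 0 0 0.76 0.154 0.2 -1; 0 0 0 0.76 0.154 0.35 -1; 0 0 0 0.76 0.154 0.35 -1; 0 0 0 0.76 0.154 0.35 -1"}}

```text
t: 31.05
eef_pos: [0.6421, 0.1592, 0.1086]
tool_rot: [[-0.088, 0.996, -0.0], [0.996, 0.088, -0.0], [-0.0, -0.0, -1.0]]
contact_force: [0.4, 0.5, 0.6]
width: 0.999
```

```bash
python3 - <<'E'
from h import *
s=robot.get_state();print(s["eef_pos"])
g=robot.grab_frame("side");crop(g,(180,160,320,270),"pics/p2.png",5)
E
```

```text
[0.64206152 0.1591634  0.10859307]
```

View pics/p2.png

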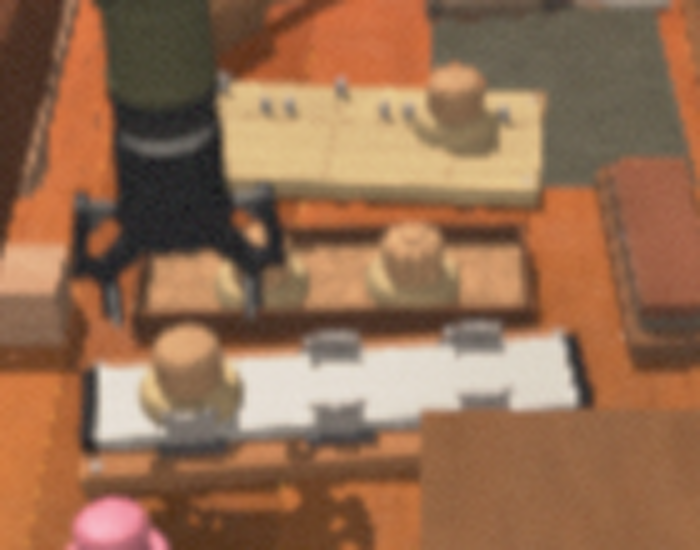

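The jaws are centred above the remaining plain blank (190,375). The pink look-alike is well away at (115,525).

Emit:
{"name": "move_arm", "arguments": {"steps": "0 0 0 0 0 0.1 -1; 0 0 0 0 0 0.3 -1; 0 0 0 0 0 0.49 -1; 0 0 0 0 0 0.49 -1; 0 0 0 0 0 0.49 -1; 0 0 0 0 0 0.49 -1"}}

```text
t: 31.85
eef_pos: [0.6426, 0.1599, 0.0701]
tool_rot: [[-0.089, 0.996, 0.001], [0.996, 0.089, 0.0], [0.0, 0.001, -1.0]]
contact_force: [0.4, -0.3, -0.0]
width: 0.996
```

Emit:
{"name": "move_arm", "arguments": {"steps": "0 0 0 -0.015 0 0.012 -1; 0 0 0 -0.015 0 0.012 1; 0 0 0 -0.015 0 0.012 1; 0 0 0 -0.015 0 0.012 1; 0 0 0 -0.015 0 0.012 1; 0 0 0 -0.015 0 0.012 1; 0 0 0 -0.015 0 0.012 1"}}

```text
t: 32.72
eef_pos: [0.6427, 0.1586, 0.0694]
tool_rot: [[-0.089, 0.996, 0.001], [0.996, 0.089, 0.0], [0.0, 0.001, -1.0]]
contact_force: [-1.2, -0.1, 5.9]
width: 0.555
```

Emit:
{"name": "move_arm", "arguments": {"steps": "0 0 0 0 0 -0.05 1; 0 0 0 0 0 -0.1 1; 0 0 0 0 0 -0.15 1; 0 0 0 0 0 -0.2 1; 0 0 0 0 0 -0.25 1; 0 0 0 0 0 -0.3 1; 0 0 0 0 0 -0.3 1; 0 0 0 0 0 -0.3 1"}}

```text
t: 33.72
eef_pos: [0.6421, 0.1585, 0.0929]
tool_rot: [[-0.089, 0.996, 0.0], [0.996, 0.089, 0.0], [0.0, 0.0, -1.0]]
contact_force: [-0.8, -0.1, -2.2]
width: 0.555
```

Emit:
{"name": "move_arm", "arguments": {"steps": "0 0 0 0 0 -0.3 1; 0 0 0 0 0 -0.55 1; 0 0 0 0 0 -0.55 1; 0 0 0 0 0 -0.55 1"}}

```text
t: 34.22
eef_pos: [0.6416, 0.1584, 0.1357]
tool_rot: [[-0.089, 0.996, -0.001], [0.996, 0.089, -0.0], [-0.0, -0.001, -1.0]]
contact_force: [-1.1, -0.6, -2.7]
width: 0.558
```

```bash
python3 - <<'E'
from h import *
s=robot.get_state();print(s["eef_pos"])
g=robot.grab_frame("side");crop(g,(180,160,320,270),"pics/q2.png",5)
E
```

```text
[0.64161822 0.15837953 0.13570748]
```

View pics/q2.png

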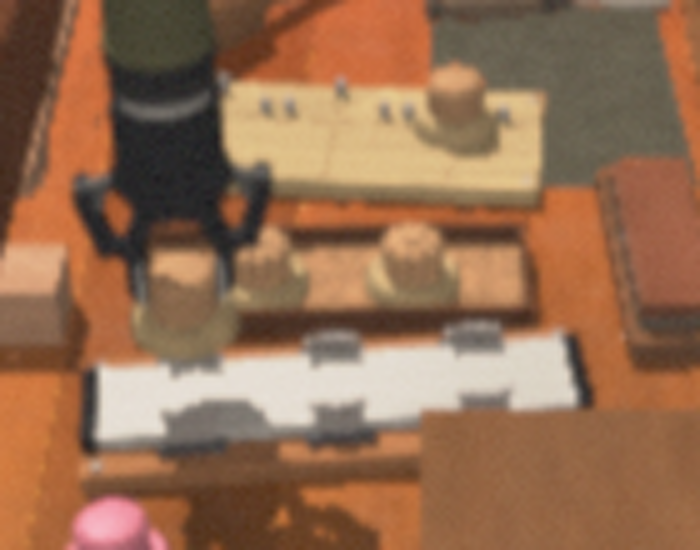

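Blank 2 is free of its catches (185,290). Carrying it to nest 2.

Emit:
{"name": "move_arm", "arguments": {"steps": "0 0 0.02 -0.3 0 0 1; 0 0 0.04 -0.7 0 0 1; 0 0 0.056 -1 0 0 1; 0 0 0.056 -1 0 0 1; 0 0 0.056 -1 0 0 1"}}

```text
t: 34.9
eef_pos: [0.6492, 0.0786, 0.1364]
tool_rot: [[0.088, 0.996, -0.0], [0.996, -0.088, 0.001], [0.001, -0.001, -1.0]]
contact_force: [0.1, 0.6, -1.8]
width: 0.554
```

Emit:
{"name": "move_arm", "arguments": {"steps": "0 0 0 -0.5 0.2 0 1; 0 0 0 -1 0.35 0 1"}}

```text
t: 35.15
eef_pos: [0.6708, -0.0027, 0.1366]
tool_rot: [[0.084, 0.996, 0.001], [0.996, -0.084, 0.0], [0.0, 0.001, -1.0]]
contact_force: [0.5, 0.2, -2.7]
width: 0.554
```

Emit:
{"name": "move_arm", "arguments": {"steps": "0 0 0 -0.5 0 0 1; 0 0 0 -1 0 0 1"}}

```text
t: 35.4
eef_pos: [0.6634, -0.0832, 0.1365]
tool_rot: [[0.086, 0.996, 0.0], [0.996, -0.086, 0.0], [0.0, 0.0, -1.0]]
contact_force: [0.9, -0.4, -2.0]
width: 0.557
```

Emit:
{"name": "move_arm", "arguments": {"steps": "0 0 0 -0.5 0 0 1; 0 0 0 -0.9 0 0 1; 0 0 0 -1 0 0 1; 0 0 0 -1 0 0 1; 0 0 0 -1 0 0 1"}}

```text
t: 36.02
eef_pos: [0.6565, -0.1612, 0.1366]
tool_rot: [[0.085, 0.996, -0.0], [0.996, -0.085, 0.001], [0.001, -0.0, -1.0]]
contact_force: [0.5, 0.6, -2.9]
width: 0.555
```

Emit:
{"name": "move_arm", "arguments": {"steps": "0 0 0 -0.3 0 0 1; 0 0 0 -0.47 0 0.3 1; 0 0 0 -0.47 0 0.6 1; 0 0 0 -0.47 0 0.85 1; 0 0 0 -0.47 0 0.92 1; 0 0 0 -0.47 0 0.92 1; 0 0 0 -0.47 0 0.92 1"}}

```text
t: 36.9
eef_pos: [0.6539, -0.2004, 0.0642]
tool_rot: [[0.087, 0.996, 0.002], [0.996, -0.087, -0.001], [-0.0, 0.002, -1.0]]
contact_force: [0.0, 0.4, -2.5]
width: 0.558
```

```bash
python3 - <<'E'
from h import *
g=robot.grab_frame("side");crop(g,(180,140,280,220),"pics/r2.png",7)
E
```

```text
(no output)
```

View pics/r2.png

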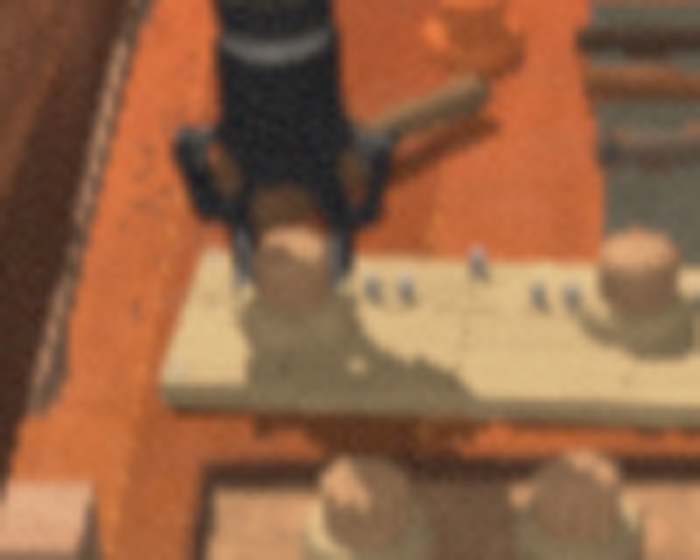

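The blank (295,275) is above the bed on the open side of nest 2. Lowering to contact.

Emit:
{"name": "move_arm", "arguments": {"steps": "0 0 0 0 -0.012 0.04 1; 0 0 0 0 -0.012 0.078 1; 0 0 0 0 -0.012 0.085 1; 0 0 0 0 -0.012 0.085 1; 0 0 0 0 -0.012 0.085 1"}}

```text
t: 37.58
eef_pos: [0.6522, -0.2001, 0.0574]
tool_rot: [[0.087, 0.996, 0.001], [0.996, -0.087, -0.0], [-0.0, 0.001, -1.0]]
contact_force: [-1.7, 1.1, 5.1]
width: 0.554
```

Emit:
{"name": "move_arm", "arguments": {"steps": "0 0 0 -0.08 0.002 -0.004 1; 0 0 0 -0.16 0.003 -0.004 1; 0 0 0 -0.21 0.003 -0.004 1; 0 0 0 -0.23 0.003 -0.004 1; 0 0 0 -0.23 0.003 -0.004 1; 0 0 0 -0.23 0.003 -0.004 1"}}

```text
t: 38.33
eef_pos: [0.6519, -0.2186, 0.0575]
tool_rot: [[0.087, 0.996, 0.003], [0.996, -0.087, 0.0], [0.0, 0.003, -1.0]]
contact_force: [1.7, 2.4, 6.0]
width: 0.554
```

Emit:
{"name": "move_arm", "arguments": {"steps": "0 0 0 -0.014 0 0 1; 0 0 0 -0.014 0 0 1; 0 0 0 -0.014 0 0 1"}}

```text
t: 38.7
eef_pos: [0.6518, -0.2195, 0.0575]
tool_rot: [[0.087, 0.996, 0.003], [0.996, -0.087, 0.001], [0.001, 0.003, -1.0]]
contact_force: [-0.2, 4.5, 5.6]
width: 0.56
```

Emit:
{"name": "move_arm", "arguments": {"steps": "0 0 0 -0.014 0 0 1; 0 0 0 -0.014 0 0 1; 0 0 0 -0.014 0 0 1"}}

```text
t: 39.08
eef_pos: [0.6517, -0.2206, 0.0575]
tool_rot: [[0.087, 0.996, 0.003], [0.996, -0.087, 0.001], [0.001, 0.003, -1.0]]
contact_force: [1.1, 3.7, 5.2]
width: 0.555
```

Emit:
{"name": "move_arm", "arguments": {"steps": "0 0 0 -0.014 0 0 1; 0 0 0 -0.014 0 0 1; 0 0 0 -0.014 0 0 1"}}

```text
t: 39.45
eef_pos: [0.6516, -0.2217, 0.0575]
tool_rot: [[0.087, 0.996, 0.003], [0.996, -0.087, 0.001], [0.001, 0.003, -1.0]]
contact_force: [0.5, 2.6, 5.6]
width: 0.555
```

Emit:
{"name": "move_arm", "arguments": {"steps": "0 0 0 -0.014 0 0 1; 0 0 0 -0.014 0 0 1; 0 0 0 -0.014 0 0 1"}}

```text
t: 39.83
eef_pos: [0.6515, -0.2228, 0.0574]
tool_rot: [[0.087, 0.996, 0.003], [0.996, -0.087, 0.001], [0.001, 0.003, -1.0]]
contact_force: [0.8, 2.8, 5.9]
width: 0.558
```

Emit:
{"name": "move_arm", "arguments": {"steps": "0 0 0 -0.014 0 0 1; 0 0 0 -0.014 0 0 1; 0 0 0 -0.014 0 0 1"}}

```text
t: 40.2
eef_pos: [0.6516, -0.2236, 0.0575]
tool_rot: [[0.087, 0.996, 0.003], [0.996, -0.087, 0.001], [0.002, 0.003, -1.0]]
contact_force: [1.4, 3.5, 5.9]
width: 0.557
```

Emit:
{"name": "move_arm", "arguments": {"steps": "0 0 0 -0.014 0 0 1; 0 0 0 -0.014 0 0 1; 0 0 0 -0.014 0 0 1"}}

```text
t: 40.58
eef_pos: [0.6515, -0.2237, 0.0575]
tool_rot: [[0.086, 0.996, 0.003], [0.996, -0.086, 0.003], [0.003, 0.003, -1.0]]
contact_force: [1.5, 6.1, 5.9]
width: 0.561
```

Emit:
{"name": "move_arm", "arguments": {"steps": "0 0 0 -0.02 0 0 1; 0 0 0 -0.02 0 0 1; 0 0 0 -0.02 0 0 1"}}

```text
t: 40.95
eef_pos: [0.6515, -0.224, 0.0577]
tool_rot: [[0.086, 0.996, 0.003], [0.996, -0.086, 0.006], [0.006, 0.003, -1.0]]
contact_force: [0.9, 10.2, 7.4]
width: 0.558
```

Emit:
{"name": "move_arm", "arguments": {"steps": "0 0 0 0.015 0 0 -1; 0 0 0 0.015 0 0 -1; 0 0 0 0.015 0 0 -1; 0 0 0 0.015 0 0 -1; 0 0 0 0.015 0 -0.5 -1; 0 0 0 0.015 0 -1 -1; 0 0 0 0.015 0 -1 -1"}}

```text
t: 41.82
eef_pos: [0.6527, -0.2267, 0.1409]
tool_rot: [[0.087, 0.996, 0.008], [0.996, -0.087, -0.003], [-0.002, 0.008, -1.0]]
contact_force: [0.1, -0.1, -0.1]
width: 1.003
```

Emit:
{"name": "move_arm", "arguments": {"steps": "0 0 0 0.5 0 0 -1; 0 0 0 1 0 0 1"}}

```text
t: 42.08
eef_pos: [0.6564, -0.1456, 0.1355]
tool_rot: [[0.089, 0.996, -0.001], [0.996, -0.089, 0.0], [0.0, -0.001, -1.0]]
contact_force: [0.3, 0.2, -0.0]
width: 0.819
```

Emit:
{"name": "move_arm", "arguments": {"steps": "0 0 0 0.5 -0.5 0 1; 0 0 0 1 -1 0 1; 0 0 0 1 -1 0 1; 0 0 0 1 -1 0 1"}}

```text
t: 42.58
eef_pos: [0.5845, -0.0593, 0.1363]
tool_rot: [[0.087, 0.996, 0.0], [0.996, -0.087, -0.0], [-0.0, 0.0, -1.0]]
contact_force: [0.1, -0.6, 0.3]
width: 0.001
```

```bash
python3 - <<'E'
from h import *
from feet import foot
s=robot.get_state();print(s["eef_pos"])
f=robot.grab_frame("top");crop(f,(250,125,330,235),"pics/s1.png",5)
g=robot.grab_frame("side");crop(g,(180,150,320,260),"pics/s2.png",5)
A=cloud(f)
for n,x,y,z in(("tray",.6,.004,.006),("tray2",.48,.002,.006),("nest0",.443,-.203,.018),("nest2",.651,-.221,.018)): print(n,foot(A,x,y,z))
E
```

```text
[ 0.58453491 -0.05928351  0.13626935]
tray [np.int64(41), array([599.5,  10.6]), 22.6, array([600.2,  16. ,  52.4])]
tray2 None
nest0 [np.int64(121), array([ 441.9, -203.3]), 24.5, array([ 441.8, -203.1,   66.7])]
nest2 [np.int64(122), array([ 650.5, -222. ]), 24.9, array([ 649.3, -221.6,   65.9])]
```

View pics/s1.png

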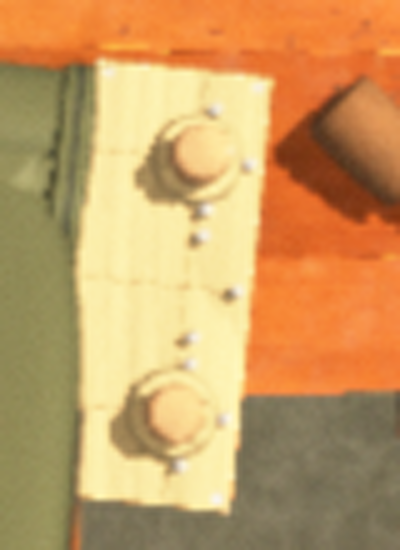

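View pics/s2.png

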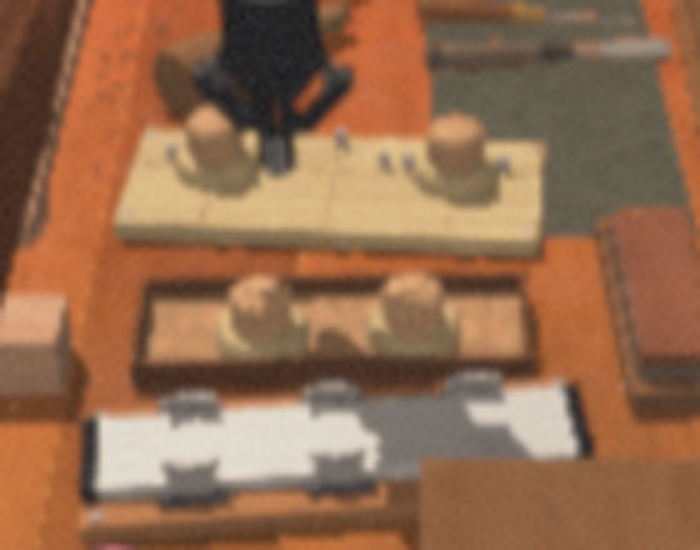

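Both blanks stand in their nests at (442,-203) and (650.5,-222), and the tray feet and tools are unmoved. To make sure all three dowels touch, I follow up with a gentle free push, low on each carrier, with closed fingers.

Emit:
{"name": "move_arm", "arguments": {"steps": "0 0 0 -0.5 0.5 0 1; 0 0 0 -1 1 0 1; 0 0 0 -1 1 0.4 1; 0 0 0 -1 1 0.8 1; 0 0 0 -1 1 0.8 1; 0 0 0 -1 1 0.8 1; 0 0 0 -1 1 0.8 1"}}

```text
t: 43.55
eef_pos: [0.6585, -0.1462, 0.0744]
tool_rot: [[0.087, 0.996, 0.003], [0.996, -0.087, -0.001], [-0.0, 0.003, -1.0]]
contact_force: [-0.2, -0.1, -0.5]
width: 0.001
```

Emit:
{"name": "move_arm", "arguments": {"steps": "0 0 0 0 0 0.25 1; 0 0 0 0 0 0.4 1; 0 0 0 0 0 0.41 1; 0 0 0 0 0 0.41 1; 0 0 0 -0.1 0 0.41 1; 0 0 0 -0.2 0 0.41 1; 0 0 0 -0.3 0 0.41 1; 0 0 0 -0.3 0 0.41 1"}}

```text
t: 44.55
eef_pos: [0.6549, -0.1708, 0.0398]
tool_rot: [[0.088, 0.996, 0.0], [0.996, -0.088, -0.0], [-0.0, 0.0, -1.0]]
contact_force: [0.4, -0.4, 0.2]
width: -0.003
```

Emit:
{"name": "move_arm", "arguments": {"steps": "0 0 0 -0.02 0 0 1; 0 0 0 -0.04 0 0 1; 0 0 0 -0.04 0 0 1; 0 0 0 -0.04 0 0 1"}}

```text
t: 45.05
eef_pos: [0.6546, -0.1728, 0.0397]
tool_rot: [[0.087, 0.996, -0.0], [0.996, -0.087, 0.0], [0.0, -0.0, -1.0]]
contact_force: [-0.1, 0.0, -0.0]
width: 0.003
```

Emit:
{"name": "move_arm", "arguments": {"steps": "0 0 0 -0.02 0 0 1; 0 0 0 -0.02 0 0 1; 0 0 0 -0.02 0 0 1"}}

```text
t: 45.42
eef_pos: [0.6545, -0.174, 0.0397]
tool_rot: [[0.087, 0.996, 0.0], [0.996, -0.087, 0.001], [0.001, -0.0, -1.0]]
contact_force: [0.0, 1.9, 0.4]
width: -0.001
```

Emit:
{"name": "move_arm", "arguments": {"steps": "0 0 0 -0.02 0 0 1; 0 0 0 -0.02 0 0 1; 0 0 0 -0.02 0 0 1"}}

```text
t: 45.8
eef_pos: [0.6545, -0.1743, 0.0397]
tool_rot: [[0.086, 0.996, 0.0], [0.996, -0.086, 0.004], [0.004, -0.0, -1.0]]
contact_force: [0.2, 6.0, 1.3]
width: 0.0
```

Emit:
{"name": "move_arm", "arguments": {"steps": "0 0 0 -0.025 0 0 1; 0 0 0 -0.025 0 0 1; 0 0 0 -0.025 0 0 1"}}

```text
t: 46.18
eef_pos: [0.6545, -0.1746, 0.0397]
tool_rot: [[0.085, 0.996, 0.001], [0.996, -0.085, 0.007], [0.007, 0.0, -1.0]]
contact_force: [1.3, 9.9, 1.5]
width: 0.003
```

Emit:
{"name": "move_arm", "arguments": {"steps": "0 0 0 0.15 0 0 1; 0 0 0 0.35 0 0 1; 0 0 0 0.4 0 -0.5 1; 0 0 0 0.4 0 -1 1; 0 0 0 0.4 0 -1 1"}}

```text
t: 46.8
eef_pos: [0.66, -0.1465, 0.124]
tool_rot: [[0.087, 0.996, 0.008], [0.996, -0.087, -0.003], [-0.002, 0.008, -1.0]]
contact_force: [-0.0, 0.3, 0.5]
width: -0.006
```

Nest 2 is firm: no travel up to 10 N. The same check for nest 0.

Emit:
{"name": "move_arm", "arguments": {"steps": "0 0 0 0 -0.44 0 1; 0 0 0 0 -0.88 0 1"}}

```text
t: 47.05
eef_pos: [0.5856, -0.1397, 0.1187]
tool_rot: [[0.087, 0.996, -0.001], [0.996, -0.087, -0.0], [-0.001, -0.001, -1.0]]
contact_force: [-0.6, -0.4, 0.9]
width: -0.002
```

Emit:
{"name": "move_arm", "arguments": {"steps": "0 0 0 0 -0.44 0 1; 0 0 0 0 -0.88 0 1"}}

```text
t: 47.3
eef_pos: [0.5149, -0.1336, 0.1188]
tool_rot: [[0.087, 0.996, -0.002], [0.996, -0.087, -0.0], [-0.0, -0.002, -1.0]]
contact_force: [-0.4, 0.9, -0.3]
width: -0.0
```

Emit:
{"name": "move_arm", "arguments": {"steps": "0 0 0 0 -0.44 0 1; 0 0 0 0 -0.87 0 1; 0 0 0 0 -0.87 0.3 1; 0 0 0 0 -0.87 0.6 1; 0 0 0 0 -0.87 0.6 1; 0 0 0 0 -0.87 0.6 1"}}

```text
t: 48.05
eef_pos: [0.4474, -0.1279, 0.0719]
tool_rot: [[0.087, 0.996, -0.0], [0.996, -0.087, -0.0], [-0.0, -0.0, -1.0]]
contact_force: [0.5, 0.3, 0.1]
width: 0.001
```

Emit:
{"name": "move_arm", "arguments": {"steps": "0 0 0 0 0.026 0.2 1; 0 0 0 0 0.026 0.38 1; 0 0 0 0 0.026 0.395 1; 0 0 0 0 0.026 0.395 1; 0 0 0 -0.1 0.026 0.395 1; 0 0 0 -0.2 0.026 0.395 1; 0 0 0 -0.28 0.026 0.395 1; 0 0 0 -0.28 0.026 0.395 1"}}

```text
t: 49.05
eef_pos: [0.4476, -0.1511, 0.0402]
tool_rot: [[0.088, 0.996, 0.0], [0.996, -0.088, -0.0], [-0.0, 0.0, -1.0]]
contact_force: [0.2, -0.7, 0.2]
width: -0.003
```

Emit:
{"name": "move_arm", "arguments": {"steps": "0 0 0 -0.02 0 0 1; 0 0 0 -0.035 0 0 1; 0 0 0 -0.035 0 0 1; 0 0 0 -0.035 0 0 1"}}

```text
t: 49.55
eef_pos: [0.4472, -0.1531, 0.0401]
tool_rot: [[0.087, 0.996, -0.0], [0.996, -0.087, 0.0], [0.0, -0.0, -1.0]]
contact_force: [-0.7, 0.3, 0.7]
width: 0.0
```

Emit:
{"name": "move_arm", "arguments": {"steps": "0 0 0 -0.015 0 0 1; 0 0 0 -0.015 0 0 1; 0 0 0 -0.015 0 0 1"}}

```text
t: 49.92
eef_pos: [0.4472, -0.1543, 0.0401]
tool_rot: [[0.087, 0.996, -0.0], [0.996, -0.087, 0.0], [0.0, -0.0, -1.0]]
contact_force: [0.2, 0.3, 0.6]
width: 0.001
```

Emit:
{"name": "move_arm", "arguments": {"steps": "0 0 0 -0.018 0 0 1; 0 0 0 -0.018 0 0 1; 0 0 0 -0.018 0 0 1"}}

```text
t: 50.3
eef_pos: [0.447, -0.1554, 0.0401]
tool_rot: [[0.087, 0.996, 0.0], [0.996, -0.087, 0.001], [0.001, -0.0, -1.0]]
contact_force: [0.9, 1.6, 0.0]
width: 0.002
```

Emit:
{"name": "move_arm", "arguments": {"steps": "0 0 0 -0.018 0 0 1; 0 0 0 -0.018 0 0 1; 0 0 0 -0.018 0 0 1"}}

```text
t: 50.68
eef_pos: [0.4469, -0.1558, 0.0401]
tool_rot: [[0.086, 0.996, 0.0], [0.996, -0.086, 0.003], [0.004, -0.0, -1.0]]
contact_force: [1.1, 6.9, 0.9]
width: -0.0
```

Emit:
{"name": "move_arm", "arguments": {"steps": "0 0 0 -0.018 0 0 1; 0 0 0 -0.018 0 0 1; 0 0 0 -0.018 0 0 1"}}

```text
t: 51.05
eef_pos: [0.4469, -0.1561, 0.0401]
tool_rot: [[0.086, 0.996, 0.001], [0.996, -0.086, 0.006], [0.006, 0.0, -1.0]]
contact_force: [2.1, 8.8, 1.7]
width: 0.002
```

Emit:
{"name": "move_arm", "arguments": {"steps": "0 0 0 0.15 0 0 1; 0 0 0 0.35 0 0 1; 0 0 0 0.4 0 -0.5 1; 0 0 0 0.4 0 -1 1; 0 0 0 0.4 0 -1 1"}}

```text
t: 51.68
eef_pos: [0.4523, -0.1271, 0.1231]
tool_rot: [[0.086, 0.996, 0.006], [0.996, -0.086, -0.003], [-0.002, 0.007, -1.0]]
contact_force: [1.2, -0.3, -0.4]
width: -0.002
```

Emit:
{"name": "move_arm", "arguments": {"steps": "0 0 0 0 -0.5 -0.5 1; 0 0 0 0 -1 -1 1; 0 0 0 0 -1 -1 1"}}

```text
t: 52.05
eef_pos: [0.3686, -0.1196, 0.2015]
tool_rot: [[0.088, 0.996, 0.002], [0.996, -0.088, -0.001], [-0.001, 0.002, -1.0]]
contact_force: [0.4, -0.2, -0.7]
width: -0.002
```

Emit:
{"name": "move_arm", "arguments": {"steps": "0 0 0 -0.5 -0.3 0 1; 0 0 0 -1 -0.3 0 1"}}

```text
t: 52.3
eef_pos: [0.3377, -0.1973, 0.1987]
tool_rot: [[0.085, 0.996, -0.002], [0.996, -0.085, 0.001], [0.001, -0.002, -1.0]]
contact_force: [0.9, 0.0, 0.2]
width: 0.003
```

Emit:
{"name": "move_arm", "arguments": {"steps": "0 0 0 -0.5 0 0 1; 0 0 0 -1 0 0 1; 0 0 0 -1 0 0 1"}}

```text
t: 52.68
eef_pos: [0.3325, -0.2794, 0.1985]
tool_rot: [[0.09, 0.996, -0.001], [0.996, -0.09, -0.0], [-0.0, -0.001, -1.0]]
contact_force: [0.3, 1.1, -0.1]
width: -0.0
```

Emit:
{"name": "move_arm", "arguments": {"steps": "0 0 0 -0.5 0 0 1; 0 0 0 -1 0 0 1; 0 0 0 -1 0 0 1; 0 0 0 -1 0 0 1"}}

```text
t: 53.18
eef_pos: [0.3249, -0.3554, 0.199]
tool_rot: [[0.087, 0.996, -0.002], [0.996, -0.087, 0.002], [0.002, -0.002, -1.0]]
contact_force: [-0.3, -0.7, 0.5]
width: -0.006
```

```bash
python3 - <<'E'
from h import *
from feet import foot
s=robot.get_state();print(s["t"],s["eef_pos"])
f=robot.grab_frame("top");crop(f,(150,125,390,260),"pics/z1.png",3.3)
g=robot.grab_frame("side");crop(g,(180,130,320,260),"pics/z2.png",4.5)
A=cloud(f)
for n,x,y,z in(("tray",.6,.004,.006),("tray2",.48,.002,.006),("nest0",.443,-.203,.018),("nest2",.651,-.221,.018)): print(n,foot(A,x,y,z))
E
```

```text
53.175 [ 0.3249159  -0.35543802  0.19895379]
tray [np.int64(104), array([599.3,   4.4]), 23.8, array([598.9,   4.1,  53.2])]
tray2 [np.int64(111), array([480.3,   2. ]), 24.4, array([479.8,   2.4,  52.9])]
nest0 [np.int64(124), array([ 442.4, -203.2]), 24.8, array([ 441.8, -202.4,   66.6])]
nest2 [np.int64(121), array([ 650.2, -221.8]), 24.6, array([ 649.4, -221.8,   66.2])]
```

View pics/z1.png

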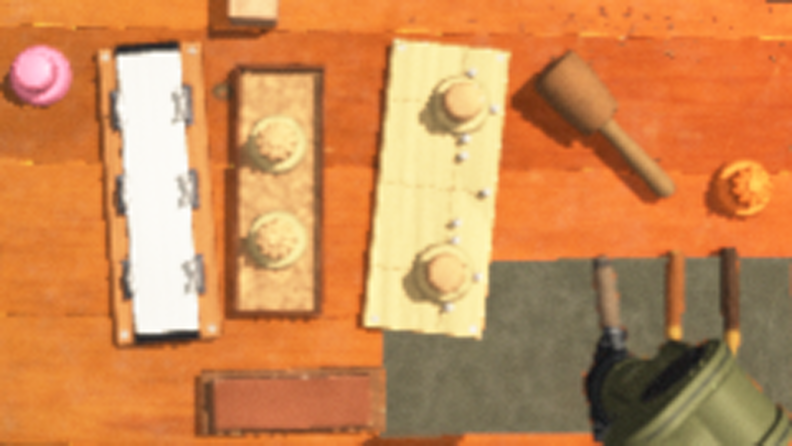

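View pics/z2.png

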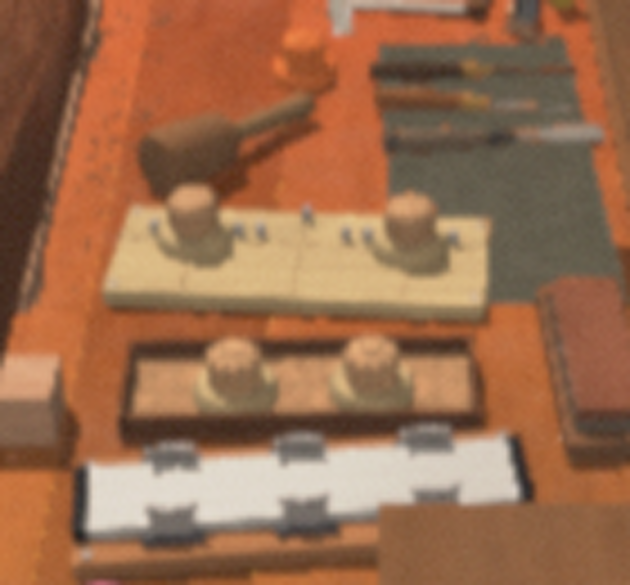

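The final views show both carved feet upright in the tray, both blanks in nests 0 and 2, the rail empty, and the tools and look-alikes in place. Handing in.

```bash
python3 -c "
from rig import robot
print(robot.finish_job())"
```

```text
the job is handed in; nothing more can be done
None
```

The changeover is done and handed in at about 53 s; the hand-in reports no verdict. Two carved feet and two blanks were present at the start.

**Carved feet:** both stand upright in the tray, at about (599, 4) and (480, 2) mm. I moved these first.

**Blanks:** both were pulled straight up out of their catches and loaded into nests 0 and 2. After releasing each one I pushed it low on the carrier with closed fingers; up to about 9–10 N the fingers gave less than 1 mm.

**Last checks:**
- The final top and side pictures show the rail empty. The mallet, gouges and the orange and pink look-alikes looked unmoved. The oil bottle is outside the last crops, but the arm never went near it.
- The camera puts the seated blanks at (442, -203) and (650, -222) mm. The dowel-based nest points are (443, -202.5) and (651, -220.5) mm, a difference of about 1–1.5 mm, within the calibration. The tool position while pushing read about 1.5–2 mm further towards the dowels.
- The pictures are too coarse to show contact at each dowel, so that rests on the push checks.
- My first estimate of the bed from its outline was about 5 mm off in each direction. I dropped it for the dowel fit, which the corner screws confirmed.
- I saw no foot knocked aside and no slackening of the grip.

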